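# Make up a right-hander's ink set and a left-hander's seal set in their fitted trays

## Task

Make up the two calligraphy gift sets in their fitted wooden trays: the tray with the square well is the right-hander's ink set and takes the right-hand oblique pen and the ink bottle; the tray with the round socket is the left-hander's seal set and takes the left-hand oblique pen, the stick of sealing wax and the brass wax seal. Seat each thing fully down in the recess cut for it, the pens with flange and nib lying in their pocket, the bottle and the seal standing upright. The fountain pen and the eraser belong to neither set: leave them where they lie, and never tip the ink bottle over.

Things in the scene. Friction and masses are not known exactly. Their poses are not given: they have to be found in the camera images.
- ink_tray: Fixed wooden tray of the ink set, 176 (x) x 128 (y) x 13 mm. Origin: centre of underside, on the desk; z up. In mm: top z 12. Right-pen groove 21 wide along x, from x -72.5 to 72.5, pen's middle at (-7.5, -39), floor z 6; from x 25.5 on it widens inward to y -9 for flange and nib (nib toward +x). Square bottle well 63 x 63 at (-44, 21), floor z 6. A seated bottle (top z 74) is close to the pen.
- seal_tray: Fixed wooden tray of the seal set, 176 (x) x 128 (y) x 13 mm. Origin: centre of underside, on the desk; z up. In mm: top z 12. Left-pen groove 21 wide along x, from x -72.5 to 72.5, pen's middle at (-7.5, 39), floor z 6; from x 25.5 on it widens inward to y 9 for flange and nib (nib toward +x). Wax groove 102 (x) x 18 at (22, -21), floor z 9. Round seal socket, 34 across, at (-55, -21), floor z 6.
- letter_box: Obstacle, fixed: wooden letter box on the desk between stock and trays, 210 (x) x 265 (y) mm, walls to z 120 mm; its half-open lid leans over its far half, up to z 290 mm (lid: x +15 to +120 mm, y -130 to +130). Origin: centre of its underside; z up. Carry things past in front of the lid (nearer the robot).
- right_pen_mid (a point): Right-hand oblique pen: wooden holder 120 mm long, 12 mm wide, 13 high, flat below. Point: mid-holder, half-way up (6.4 mm); x toward the nib, y left, z up. A brass flange at x 38 to 51 mm sticks out to the left (y +4 to +26, seen from above, nib pointing away); the nib slants from its end forward to the axis, tip at x 70. Flange and nib hang low (0 to 8 mm up). Grip across the middle. 30 g.
- left_pen_mid (a point): Left-hand oblique pen: wooden holder 120 mm long, 12 mm wide, 13 high, flat below. Point: mid-holder, half-way up (6.4 mm); x toward the nib, y left, z up. A brass flange at x 38 to 51 mm sticks out to the right (y -4 to -26, seen from above, nib pointing away); the nib slants from its end forward to the axis, tip at x 70. Flange and nib hang low (0 to 8 mm up). Grip across the middle. 30 g.
- ink_bottle_mid (a point): Closed glass ink bottle, standing: square body 55 x 55 mm and 42 mm high, above it a round black cap 38 mm across, from 48 to 68 mm. The point is on its axis 34 mm over the underside; x and y across the flat sides, z up. Any quarter turn will do in the well. Grip it across two flat sides, 15 to 35 mm over the underside, or by the cap. 190 g.
- wax_stick_mid (a point): Stick of sealing wax, 94 mm long (its y) and 10 x 10 mm, lying. The point is its centre, 5 mm over the underside; z up. Either way round in its groove. 20 g.
- wax_seal_mid (a point): Brass wax seal standing on its round die: 24 mm across for the lowest 18 mm, above that a waisted handle up to 28 mm across, 70 mm high. The point is on its axis 35 mm over the underside, where the handle can be gripped from any side; z up. 110 g.
- fountain_pen_mid (a point): Bystander, in neither set: dark straight fountain pen 137 mm long (its y), 14 mm thick, loose on the desk. The point is its centre, 7 mm up.
- eraser_mid (a point): Bystander, in neither set: eraser 21 x 45 (its y) x 12 mm, loose on the desk. The point is its centre, 6 mm up.

How it is judged:
By the outcome, as a careful person would: the job done as asked, in the order asked, and still so for the second after the job is handed in, with the robot touching nothing.
It also fails if it takes over 149 s, if anything falls off the work surface, if the arm or the gripper's body presses on something with over 40 N, if the wrist force passes 120 N, or if a joint passes its speed limit or range.

## Robot

A 7-joint arm with a two-finger parallel gripper is mounted at the origin on the work surface; the furniture and walls round the work are solid. World frame = base frame: x ahead of the robot, y to its left, z up, the work surface at z = 0. Lengths are in mm, angles in rad, forces in N, time in s.
With the tool pointing down it reaches from about 400 to 875 mm from the base axis. Payload 4.4 kg.
Tool frame: the origin (TCP) lies midway between the tips of the shut fingers; the grasp point (between the pads) lies 19 mm behind it (ctrl.grip_point_offset is the distance from the TCP to the grasp point, in mm); z points along the fingers, y is the direction in which the jaws open and shut (so a half turn about z gives the same grasp; the last joint's range is limited). The gripper opens to 85 mm and grips with 20 to 120 N. Pads are 22 mm wide; open, the fingers measure 114 mm over their backs; the gripper's body (76 mm by 85 mm) begins 54 mm behind the grasp point. The pads swing forward as they close: fully open they stand 13 mm farther back than shut.
Start: joints at [-1.34, 0.628, 0.038, 1.517, -0.027, 0.996, -0.02], TCP at [190.076, 621.602, 231.313] pointing down, gripper open.
Joint ranges: [-3.06, 3.06], [-0.37, 2.12], [-1.25, 1.32], [0.18, 2.47], [-1.1, 4.24], [0.23, 1.98], [-2.94, 2.94]. Speed limits (rad/s): [2.57, 2.57, 3.14, 3.14, 3.14, 3.14, 3.14].

## Interface

Orientations are given as [roll, pitch, yaw] about the fixed x, y, z axes, in that order (R = Rz(yaw) Ry(pitch) Rx(roll)).
In Python, from cell import ctrl, imaging, models gives the robot as it stands. The module is installed in compiled form; this text tells all that it offers.
- The arm moves only by the tool drive_tool, never from a script. Its argument "deltas" is text: rows parted by semicolons, each of 5 numbers parted by spaces: the shift along the tool's x, y, z in m, then the turn about the tool's z in degrees, then the finger opening in m, from 0 to 0.0854. A call has 1 to 12 rows; each row is the pose to reach, as a shift and turn from the pose commanded when the call began, along the tool's axes at that moment; what a row does not reach only later rows make up. A row lasts 1/8 s, in which the tool goes at most 62.5 mm and 10.7 degrees, less where a joint would pass 70% of its speed; a pose out of reach is approached as far as the arm can. A call with a gripper value outside its range is refused whole. The fingers move at their own pace and stop on an object; the grip force is fixed at half the most. Time passes only in rows, so rows that repeat a pose let the fingers close. It gives the time, the measured TCP pose, the force and the opening at its end, in the units of the state.
- ctrl.read_state(): the state, without advancing time (a new reading comes with each control period).
- imaging.get_image(name): name is "side" or "top" or "wrist"; returns a dict with "color" (400x640x3 uint8, red, green, blue), "range_z" (400x640 float32, mm along the optical axis (not along the pixel's ray), 0 where there is no reading), "vfov" (degrees; the focal length in pixels is half the picture's height over the tangent of half this angle, whatever the lens; pixels are square), "cx", "cy" (the principal point, pixels), "k1" (the pictures are not rectified: a ray, as slopes to the right and down, at radius r is drawn at 1 + k1 r^2 times it, then the intrinsics apply), "extrinsics" (4x4, takes a point from camera to world coordinates). Camera axes: x right, y down, z forward; pixel columns grow to the right and rows downward; lengths in mm; the calibration is good to about 2 mm. A picture is of the moment at which its call begins.
- ctrl.finish_job(): hands the job in, once; it reports no verdict.
Trained networks look in a picture, given as the dict that the camera call returned (one of the last four; its "shot" number tells which), for a name from the list of things; names that differ only in an ending like _2 or _b are one class to them, and where a whole thing is asked for, a point or a joint stands for the part that bears it (a point fixed in the world has none). Each returns a list of dicts, best first, with "score" (0 to 1); they miss things now and then, are a little off and sometimes report something else, mostly with a low value. They report only what shows in the picture. A call takes as long as a camera call.
- models.spot_in(picture, thing): "point" ([column, row] in pixels, amid what is visible of it).
- models.landmark_of(picture, thing): "point" ([column, row] in pixels: a listed point, or the origin of a listed thing).
The state is a dict: "clock": time; "qpos": joint angles; "qd": joint speeds; "tau": joint torques, N m; "eef_pos": TCP position; "tool_rot": TCP orientation; "force": force on the tool from outside, world axes, zero at the start; "torque": the same for the moment, N m; "width": finger opening in mm.
Only numpy, scipy, OpenCV 4.12 (cv2) and the standard library are available. Lean on these libraries where they do the work, as an engineer would, in place of code of your own. Each camera call takes 0.05 s, during which the arm holds its last target.

## Working session

There is one attempt and no reset: what is moved stays moved. The work goes in short steps, Python scripts to look and compute and a tool call to move; the robot and the scene stay as the last step left them, time stands still between calls to the robot, and variables do not carry over. Pictures are saved under pics/ and viewed, and the job is handed in when it is done.

Besides the shell and the picture viewer there is one more tool, called in YAML: its name, and indented under it one key for each argument. drive_tool: Moves the arm, as the interface text tells. Its arguments: {"type":"object","properties":{"deltas":{"type":"string"}},"required":["deltas"]}

```bash
mkdir -p pics; cat > h.py <<'E'
from cell import ctrl, imaging, models
import numpy as np, cv2
def shot(name,fn=None):
    p=imaging.get_image(name)
    if fn: cv2.imwrite('pics/'+fn+'.png',cv2.cvtColor(p['color'],cv2.COLOR_RGB2BGR))
    return p
def KD(p):
    f=200/np.tan(np.radians(p['vfov'])/2)
    return np.array([[f,0,p['cx']],[0,f,p['cy']],[0,0,1.]]),np.array([p['k1'],0,0,0,0.])
def rays(p,pts):
    K,D=KD(p); u=cv2.undistortPoints(np.array(pts,float).reshape(-1,1,2),K,D).reshape(-1,2)
    d=np.c_[u,np.ones(len(u))]; E=np.array(p['extrinsics']); return E[:3,3],d@E[:3,:3].T
def onz(p,pts,z):
    o,d=rays(p,pts); return o+d*((z-o[2])/d[:,2])[:,None]
def cloud(p):
    h,w=p['range_z'].shape; v,u=np.mgrid[0:h,0:w]
    o,d=rays(p,np.c_[u.ravel(),v.ravel()]); return (o+d*p['range_z'].reshape(-1,1)).reshape(h,w,3)
def proj(p,X):
    E=np.linalg.inv(np.array(p['extrinsics'])); K,D=KD(p)
    return cv2.projectPoints(np.array(X,float).reshape(-1,1,3),cv2.Rodrigues(E[:3,:3])[0],E[:3,3],K,D)[0].reshape(-1,2)
E
python3 - <<'E'
from h import *
for n in ['side','top','wrist']:
    p=shot(n,n+'0'); print(n,p['vfov'],p['cx'],p['cy'],p['k1'],np.round(p['extrinsics'],3).tolist())
    if n!='side':
        C=cloud(p)
        for t in "ink_tray seal_tray letter_box right_pen_mid left_pen_mid ink_bottle_mid wax_stick_mid wax_seal_mid fountain_pen_mid eraser_mid".split():
            for f in (models.landmark_of,):
                for r in f(p,t)[:3]:
                    c,rw=r['point']; ci,ri=int(np.clip(c,0,639)),int(np.clip(rw,0,399))
                    print(n,t,round(r['score'],2),np.round(r['point'],1),np.round(C[ri,ci]))
s=ctrl.read_state();print(s, ctrl.grip_point_offset)
E
```

```text
side 54.68844112971364 321.8125590136965 205.40725046308705 -0.05439719676576211 [[0.998, -0.018, 0.053, 440.628], [-0.056, -0.427, 0.903, -980.73], [0.006, -0.904, -0.427, 501.775], [0.0, 0.0, 0.0, 1.0]]
top 48.50277159186447 321.6113594678775 200.36930427882004 -0.10290117641045517 [[-0.01, -0.988, 0.151, 293.143], [-1.0, 0.007, -0.021, -28.24], [0.019, -0.151, -0.988, 1328.609], [0.0, 0.0, 0.0, 1.0]]
top ink_tray 0.76 [241.4 164.2] [608. 188.  12.]
top right_pen_mid 0.45 [399.8 218.9] [ 440. -289.    8.]
top left_pen_mid 0.67 [244.6 231. ] [404. 176.  12.]
top left_pen_mid 0.47 [188.3 176. ] [571. 349.  15.]
top left_pen_mid 0.46 [403.8 240.1] [ 374. -299.    6.]
top ink_bottle_mid 0.94 [445.  176.6] [ 555. -417.   70.]
top wax_stick_mid 0.64 [404.9 239.7] [ 377. -303.    2.]
top wax_seal_mid 0.44 [444.6 213.8] [ 448. -413.   55.]
top fountain_pen_mid 0.46 [246.1 232.7] [402. 171.   5.]
top fountain_pen_mid 0.45 [198.  252.5] [342. 311.  16.]
top eraser_mid 0.68 [389.  182.2] [ 548. -260.   17.]
wrist 70.82605612808821 318.3252450509335 202.6107347281814 -0.04952153879280043 [[0.292, 0.915, 0.279, 118.799], [0.956, -0.279, -0.086, 643.821], [-0.001, 0.292, -0.956, 372.838], [0.0, 0.0, 0.0, 1.0]]
{'clock': 1.15, 'qpos': array([-1.33980969,  0.62841116,  0.03846457,  1.51737618, -0.027038  ,
        0.99627679, -0.01997308]), 'qd': array([-0.00047764,  0.00070313, -0.00045161, -0.00012056,  0.00061539,
        0.00040867, -0.00058888]), 'tau': array([-4.09000204e-04, -5.63269222e+01,  1.22506589e+00, -1.93785006e+01,
        1.08098926e-02,  1.61388547e-03,  2.22728971e-06]), 'eef_pos': array([190.0442659 , 621.63198644, 231.31316009]), 'tool_rot': array([ 3.14154861e+00, -8.97676259e-05,  2.84481648e+00]), 'force': array([0.29316784, 0.11311955, 0.18014469]), 'torque': array([ 0.02845277, -0.01415133,  0.01780051]), 'width': 85.34545242429992} 18.700000000000003
```

View images.

View pics/top0.png

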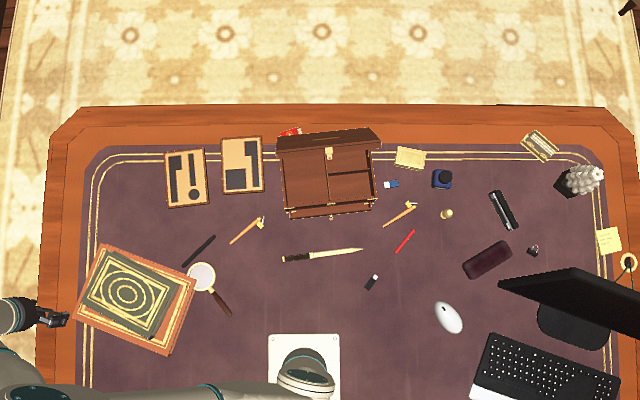

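View pics/side0.png

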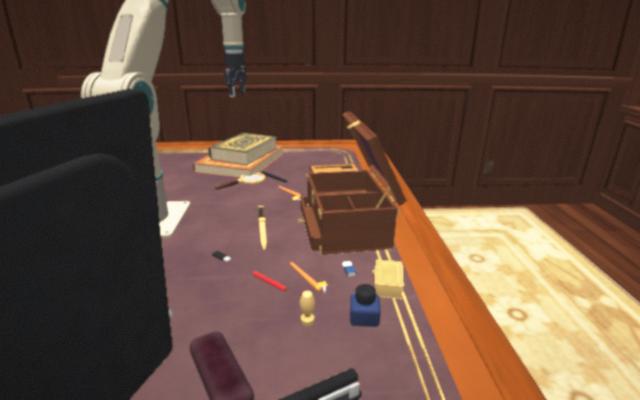

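View pics/wrist0.png

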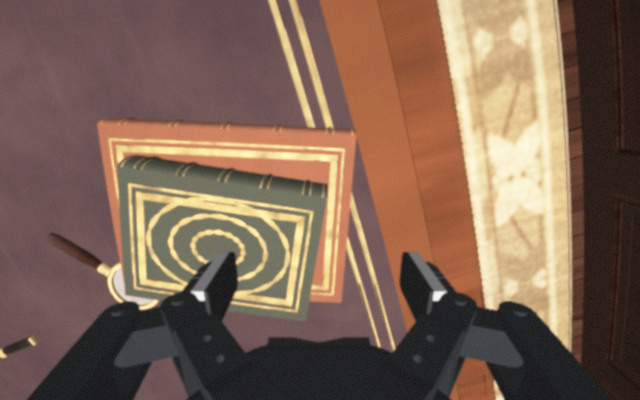

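```bash
python3 - <<'E'
import cv2
im=cv2.imread('pics/top0.png')
cv2.imwrite('pics/c1.png',cv2.resize(im[130:280,150:290],None,fx=4,fy=4,interpolation=cv2.INTER_CUBIC))
cv2.imwrite('pics/c2.png',cv2.resize(im[140:270,360:480],None,fx=4.5,fy=4.5,interpolation=cv2.INTER_CUBIC))
E
```

```text
(no output)
```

View pics/c1.png

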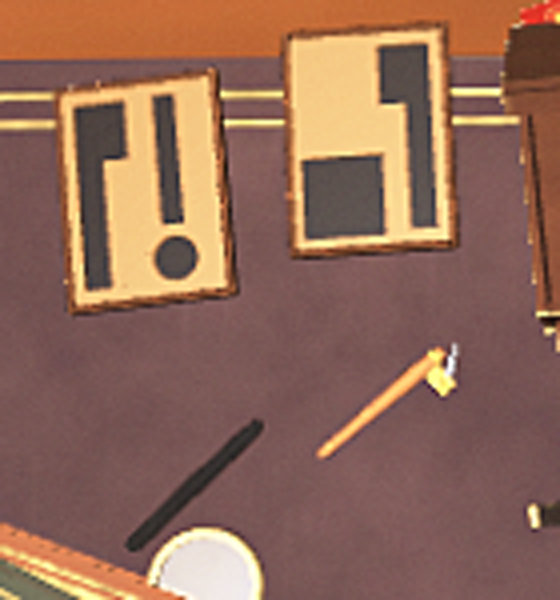

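View pics/c2.png

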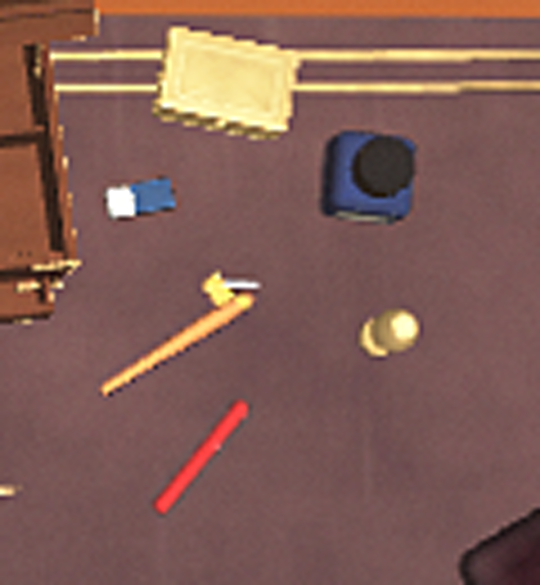

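drive_tool:
  deltas: "-0.0457 -0.0229 0 -3.4 0.085; -0.0913 -0.0457 0 -6.8 0.085; -0.137 -0.0686 0 -10.2 0.085; -0.183 -0.0914 0 -13.6 0.085; -0.228 -0.1143 0 -17 0.085; -0.274 -0.137 0 -17 0.085; -0.32 -0.16 0 -17 0.085; -0.365 -0.183 0 -17 0.085; -0.411 -0.206 0 -17 0.085; -0.4566 -0.2285 0 -17 0.085; -0.4566 -0.2285 0 -17 0.085; -0.4566 -0.2285 0 -17 0.085"

```text
clock: 2.65
eef_pos: [559.4, 270.0, 231.2]
tool_rot: [3.141, -0.001, 3.141]
force: [0.1, -0.5, -0.7]
width: 85.1
```

```bash
python3 - <<'E'
from h import *
p=shot('wrist','w1'); import pickle; pickle.dump(p,open('w1.pkl','wb'))
C=cloud(p)
for t in "ink_tray seal_tray letter_box left_pen_mid fountain_pen_mid".split():
    for r in models.landmark_of(p,t)[:2]:
        c,rw=r['point']; print(t,round(r['score'],2),np.round(r['point'],1),np.round(C[int(np.clip(rw,0,399)),int(np.clip(c,0,639))]))
s=ctrl.read_state();print(s['clock'],s['qpos'],s['eef_pos'],s['tool_rot'],s['qd'].max())
E
```

```text
ink_tray 0.69 [257. 206.] [600. 187.  11.]
seal_tray 0.74 [380.6 180.1] [564. 352.   9.]
letter_box 0.28 [258.3 208.2] [603. 189.  11.]
left_pen_mid 0.91 [233.8  53.3] [411. 170.  10.]
2.95 [-0.47389524  0.58523206 -0.03540681  1.60148798  0.02348971  0.9552163
  1.05557405] [559.19554579 270.63089523 231.41318458] [ 3.14122487e+00 -1.16127789e-04 -3.13983743e+00] 0.00511386751248676
```

View pics/w1.png

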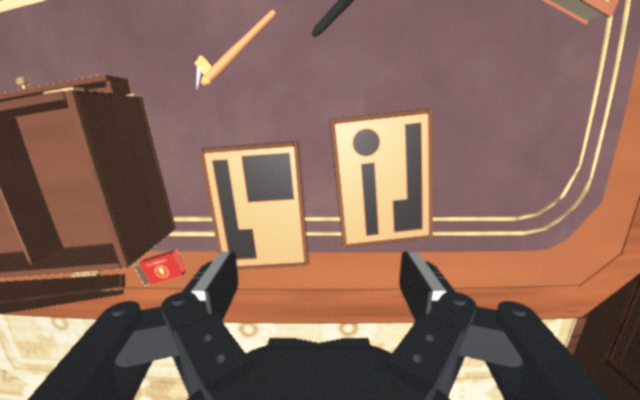

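```bash
cat >> h.py <<'E'
from scipy.optimize import minimize
def tray_lab(kind,X,Y):
    s=1 if kind=='seal' else -1
    pen=((abs(X)<72.5)&(abs(Y-s*39)<10.5))|((X>25.5)&(X<72.5)&(s*Y>9)&(s*Y<49.5))
    if kind=='ink': o=(abs(X+44)<31.5)&(abs(Y-21)<31.5)
    else: o=((abs(X-22)<51)&(abs(Y+21)<9))|(np.hypot(X+55,Y+21)<17)
    return pen|o
def fit_tray(p,kind,x0,z=12):
    g=cv2.GaussianBlur(p['color'],(3,3),0)[...,0].astype(float)
    h,w=g.shape; v,u=np.mgrid[0:h,0:w]
    P=onz(p,np.c_[u.ravel(),v.ravel()],z); G=g.ravel()
    m=np.hypot(P[:,0]-x0[0],P[:,1]-x0[1])<160; P=P[m];G=G[m]
    def cost(q):
        c,s=np.cos(q[2]),np.sin(q[2]); X=(P[:,0]-q[0])*c+(P[:,1]-q[1])*s; Y=-(P[:,0]-q[0])*s+(P[:,1]-q[1])*c
        ins=(abs(X)<82)&(abs(Y)<58); L=tray_lab(kind,X,Y)
        return G[ins&L].mean()-G[ins&~L].mean()
    best=None
    for a in np.linspace(-.25,.25,11):
        r=minimize(cost,[*x0[:2],x0[2]+a],method='Nelder-Mead',options=dict(initial_simplex=np.array([[0,0,0],[8,0,0],[0,8,0],[0,0,.05]])+[*x0[:2],x0[2]+a],xatol=.02,fatol=.01))
        if best is None or r.fun<best.fun: best=r
    return best.x,best.fun
E
python3 - <<'E'
from h import *
import pickle
p=pickle.load(open('w1.pkl','rb'))
im=cv2.cvtColor(p['color'],cv2.COLOR_RGB2BGR)
q={}
def draw(kind,q):
    c,s=np.cos(q[2]),np.sin(q[2])
    sg=1 if kind=='seal' else -1
    T=lambda a:[[q[0]+x*c-y*s,q[1]+x*s+y*c,12] for x,y in a]
    L=[[(-72.5,sg*49.5),(72.5,sg*49.5),(72.5,sg*9),(25.5,sg*9),(25.5,sg*28.5),(-72.5,sg*28.5)],[(-88,-64),(88,-64),(88,64),(-88,64)]]
    if kind=='ink': L.append([(-75.5,-10.5),(-12.5,-10.5),(-12.5,52.5),(-75.5,52.5)])
    else: L.append([(-29,-30),(73,-30),(73,-12),(-29,-12)]); L.append([(-55+17*np.cos(t),-21+17*np.sin(t)) for t in np.linspace(0,6.28,30)])
    for a in L: cv2.polylines(im,[np.round(proj(p,T(a))*16).astype(int)],True,(0,255,0),1,cv2.LINE_AA,4)
for k,x0 in (('ink',(606,188,0)),('seal',(566,351,0))):
    q[k],f=fit_tray(p,k,x0); print(k,np.round(q[k],3),f); draw(k,q[k])
pickle.dump(q,open('trays.pkl','wb'))
C=cloud(p); 
for k in q:
    m=(np.hypot(C[...,0]-q[k][0],C[...,1]-q[k][1])<60); print(np.percentile(C[m][:,2],[5,25,50,75,95]))
cv2.imwrite('pics/w1fit.png',cv2.resize(im[80:290,170:450],None,fx=2.8,fy=2.8,interpolation=cv2.INTER_CUBIC))
# left pen: orange mask
hsv=cv2.cvtColor(p['color'],cv2.COLOR_RGB2HSV); m=(hsv[...,0]>5)&(hsv[...,0]<30)&(hsv[...,1]>90)&(hsv[...,2]>110)
m[:, :170]=0;m[100:]=0;m[:,300:]=0
v,u=np.nonzero(m);print(len(u)); P=onz(p,np.c_[u,v],8); print(P.mean(0),P.min(0),P.max(0))
E
```

```text
ink [6.06220e+02 1.86276e+02 6.60000e-02] -133.3762702282488
seal [5.67347e+02 3.57569e+02 1.06000e-01] -136.0858730289181
[  4.20471946   9.35731845  11.50743781 298.24778688 315.65253267]
[  4.96295063  11.04203186 294.40725481 307.87752984 322.51201656]
1205
[408.95554749 166.29237533   8.        ] [364.28554123 121.02360085   8.        ] [445.9950174  220.68911123   8.        ]
```

View pics/w1fit.png

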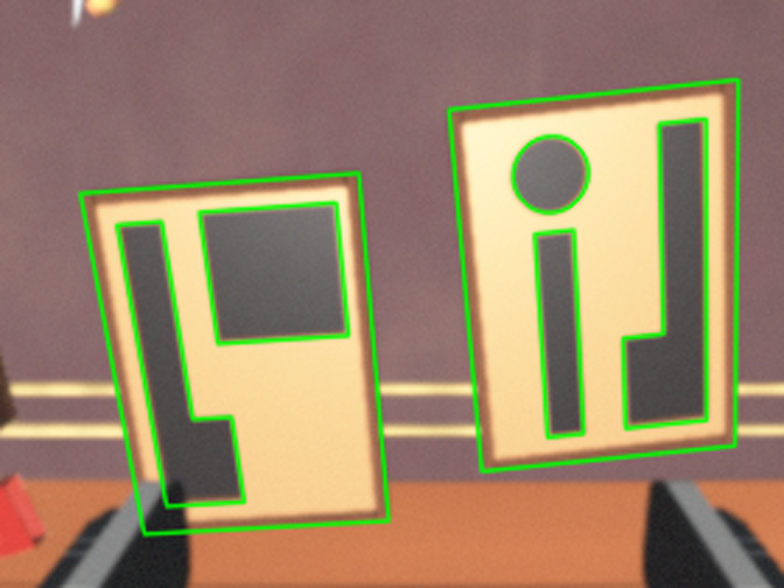

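```bash
python3 - <<'E'
from h import *
import pickle
p=shot('top','top1')
q=pickle.load(open('trays.pkl','rb'))
for k in q: print(k,*fit_tray(p,k,q[k]))
E
```

```text
ink [6.07262142e+02 1.86062825e+02 5.93736912e-02] -135.63703128310146
seal [ 6.09981064e+02  3.60405644e+02 -4.83041840e-02] -26.828062770389266
```

drive_tool:
  deltas: "0.036 -0.04 0 0 0.085; 0.073 -0.08 0 0 0.085; 0.109 -0.12 0 0 0.085; 0.109 -0.175 0 0 0.085; 0.109 -0.23 0 0 0.085; 0.109 -0.285 0 0 0.085; 0.109 -0.34 0 0 0.085; 0.109 -0.395 0 0 0.085; 0.109 -0.45 0 0 0.085; 0.116 -0.505 0 0 0.085; 0.123 -0.558 0 0 0.085; 0.129 -0.61 0 0 0.085"

```text
clock: 4.5
eef_pos: [430.7, -341.9, 231.5]
tool_rot: [-3.141, 0.001, -3.141]
force: [0.5, 0.2, -0.2]
width: 85.0
```

drive_tool:
  deltas: "0 0 0 0 0.085; 0 0 0 0 0.085"

```text
clock: 4.75
eef_pos: [430.9, -339.6, 231.1]
tool_rot: [3.141, -0.0, -3.141]
force: [-0.2, 1.1, 0.2]
width: 85.1
```

```bash
python3 - <<'E'
from h import *
p=shot('wrist','w2'); import pickle; pickle.dump(p,open('w2.pkl','wb'))
C=cloud(p)
for t in "right_pen_mid left_pen_mid ink_bottle_mid wax_stick_mid wax_seal_mid eraser_mid".split():
    for r in models.landmark_of(p,t)[:2]:
        c,rw=r['point']; print(t,round(r['score'],2),np.round(r['point'],1),np.round(C[int(np.clip(rw,0,399)),int(np.clip(c,0,639))]))
s=ctrl.read_state();print(s['clock'],s['qpos'],s['eef_pos'],s['tool_rot'],s['qd'].max())
E
```

```text
right_pen_mid 0.6 [356.9 185.4] [ 443. -289.    9.]
ink_bottle_mid 0.9 [262.6 267.7] [ 538. -411.   57.]
wax_stick_mid 0.78 [346.1 129.8] [ 371. -304.    8.]
wax_stick_mid 0.34 [262.3 269.3] [ 539. -410.   60.]
wax_seal_mid 0.92 [246.7 197.1] [ 444. -422.   65.]
eraser_mid 0.83 [365.2 251.3] [ 539. -273.   11.]
5.1 [ 0.58976022  0.48269598  0.03889125  1.80311154 -0.02409802  0.85617297
  2.21217821] [ 431.2114945  -339.64128759  231.41114137] [ 3.14150784e+00  1.43713401e-04 -3.14021529e+00] 0.0051536177213479745
```

View pics/w2.png

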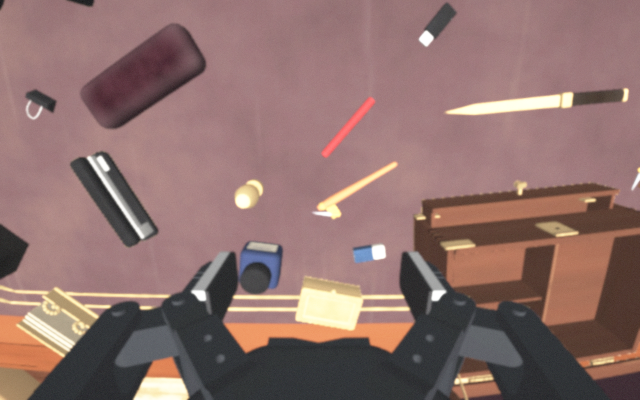

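```bash
python3 - <<'E'
from h import *
import pickle
p=pickle.load(open('w2.pkl','rb')); im=p['color']
big=cv2.cvtColor(im,cv2.COLOR_RGB2BGR)
cv2.imwrite('pics/w2c.png',cv2.resize(big[80:300,225:425],None,fx=2.7,fy=2.7,interpolation=cv2.INTER_NEAREST))
hsv=cv2.cvtColor(im,cv2.COLOR_RGB2HSV)
for v,u in [(185,357),(170,380),(203,330),(211,333),(130,346),(195,246),(268,262),(250,262)]: print((u,v),im[v,u],hsv[v,u])
E
```

```text
(357, 185) [255 241 177] [ 25  78 255]
(380, 170) [254 212 151] [ 18 103 254]
(330, 203) [255 242 179] [ 25  76 255]
(333, 211) [255 254 196] [ 29  59 255]
(346, 130) [254 119 120] [  0 136 254]
(246, 195) [255 251 213] [ 27  42 255]
(262, 268) [52 53 55] [110  14  55]
(262, 250) [134 133 132] [ 15   4 134]
```

View pics/w2c.png

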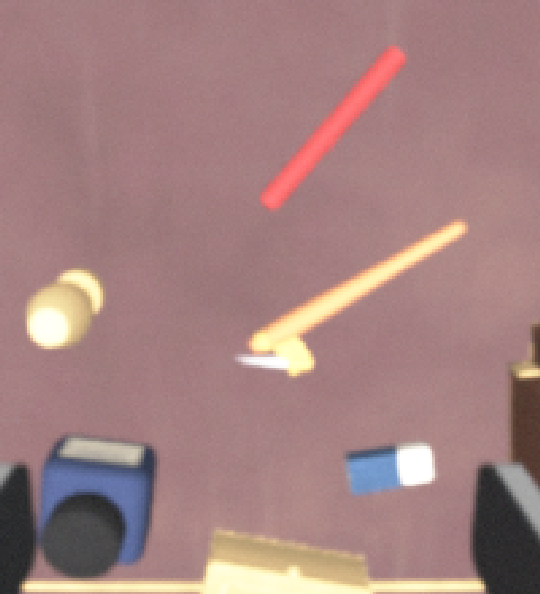

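```bash
cat >> h.py <<'E'
def fit_lab(p,sig,labf,x0,z,R=75,da=np.linspace(-.3,.3,7)):
    h,w=sig.shape; v,u=np.mgrid[0:h,0:w]
    P=onz(p,np.c_[u.ravel(),v.ravel()],z); G=sig.ravel()
    m=np.hypot(P[:,0]-x0[0],P[:,1]-x0[1])<R+25; P=P[m];G=G[m]
    def cost(q):
        c,s=np.cos(q[2]),np.sin(q[2]); X=(P[:,0]-q[0])*c+(P[:,1]-q[1])*s; Y=-(P[:,0]-q[0])*s+(P[:,1]-q[1])*c
        L=labf(X,Y); n=np.hypot(X,Y)<R
        if L.sum()<5: return 0
        return G[n&~L].mean()-G[L].mean()-.0
    best=None
    for a in da:
        r=minimize(cost,[*x0[:2],x0[2]+a],method='Nelder-Mead',options=dict(initial_simplex=np.array([[0,0,0],[6,0,0],[0,6,0],[0,0,.08]])+[*x0[:2],x0[2]+a],xatol=.02,fatol=.001))
        if best is None or r.fun<best.fun: best=r
    return best.x,best.fun
def pen_lab(s):
    # s=+1 right pen (flange left)
    return lambda X,Y:((abs(X)<60)&(abs(Y)<6))|((X>38)&(X<51)&(s*Y>4)&(s*Y<26))
wax_lab=lambda X,Y:(abs(X)<5)&(abs(Y)<47)
def sigRB(p):
    c=cv2.GaussianBlur(p['color'],(3,3),0).astype(float); b=np.clip((c[...,0]-c[...,2]-35)/40,0,1); return b
def sigR(p):
    c=cv2.GaussianBlur(p['color'],(3,3),0).astype(float); return np.clip((c[...,0]-c[...,1]-60)/60,0,1)
def outline(im,p,q,pts,z,col=(0,255,0)):
    c,s=np.cos(q[2]),np.sin(q[2])
    a=proj(p,[[q[0]+x*c-y*s,q[1]+x*s+y*c,z] for x,y in pts]); cv2.polylines(im,[np.round(a*16).astype(int)],True,col,1,cv2.LINE_AA,4)
def pen_pts(s): return [(-60,-6*s),(60,-6*s),(60,6*s),(51,6*s),(51,26*s),(38,26*s),(38,6*s),(-60,6*s)]
wax_pts=[(-5,-47),(5,-47),(5,47),(-5,47)]
E
python3 - <<'E'
from h import *
import pickle
p=pickle.load(open('w2.pkl','rb'))
im=cv2.cvtColor(p['color'],cv2.COLOR_RGB2BGR)
q,f=fit_lab(p,sigRB(p),pen_lab(1),(443,-289,-.6),9); print('rpen',np.round(q,3),f); outline(im,p,q,pen_pts(1),9)
w,f=fit_lab(p,sigR(p),wax_lab,(371,-304,-.7+1.57),8,R=60); print('wax',np.round(w,3),f); outline(im,p,w,wax_pts,8)
cv2.imwrite('pics/w2f.png',cv2.resize(im[80:300,225:425],None,fx=2.7,fy=2.7,interpolation=cv2.INTER_CUBIC))
C=cloud(p)
m=np.hypot(C[...,0]-548,C[...,1]+415)<50; mm=m&(C[...,2]>62)&(C[...,2]<80); print('cap',C[mm].mean(0),mm.sum(), C[m].reshape(-1,3)[:,2].max())
m=np.hypot(C[...,0]-448,C[...,1]+417)<40; 
mm=m&(C[...,2]>25)&(C[...,2]<80); print('seal',C[mm].mean(0),C[mm].min(0),C[mm].max(0))
mm=m&(C[...,2]>8)&(C[...,2]<20); print('seal base',C[mm].mean(0),mm.sum(),C[mm].min(0),C[mm].max(0))
E
```

```text
rpen [ 443.412 -287.64    -1.028] -0.8373178455364617
wax [ 369.131 -302.979    0.862] -0.9509432515242869
cap [ 552.6649617  -419.72249332   65.69033178] 625 67.97697856016771
seal [ 444.20005867 -422.71043702   57.21631657] [ 433.9800098  -438.21181456   32.64302765] [ 460.63988414 -412.33822488   69.07138892]
seal base [ 442.32626938 -421.31357302   11.77139743] 87 [ 435.93310238 -434.6589789     8.08758457] [ 454.8579256  -414.12513982   14.57129059]
```

View pics/w2f.png

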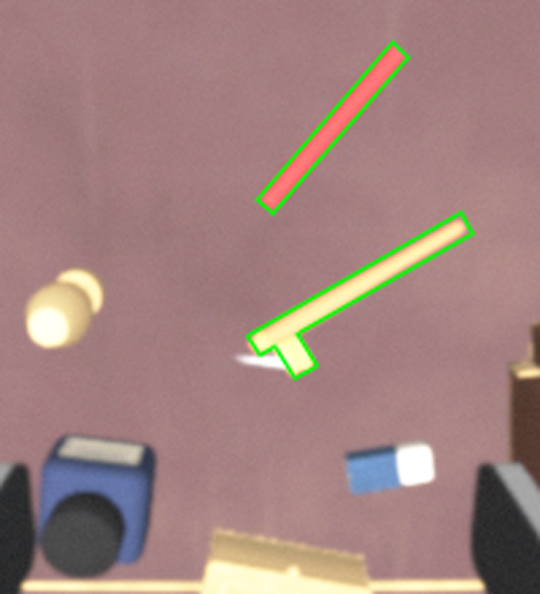

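drive_tool:
  deltas: "-0.002 0.009 0.02 10 0.085; -0.004 0.018 0.04 20 0.06; -0.006 0.027 0.06 30 0.04; -0.008 0.036 0.08 40 0.04; -0.01 0.045 0.1 50 0.04; -0.012 0.052 0.12 59 0.04; -0.012 0.052 0.12 59 0.04; -0.012 0.052 0.12 59 0.04"

```text
clock: 6.1
eef_pos: [443.2, -288.9, 111.9]
tool_rot: [3.141, 0.001, 2.114]
force: [0.8, -0.2, 0.5]
width: 40.1
```

```bash
cat >> h.py <<'E'
def st():
    s=ctrl.read_state(); print('t',round(s['clock'],2),'pos',np.round(s['eef_pos'],1),'rot',np.round(s['tool_rot'],4),'w',round(s['width'],1),'F',np.round(s['force'],1),'j7',round(s['qpos'][6],2)); return s
def delta(s,target,yaw):
    a=s['tool_rot'][2]; d=np.array(target)-s['eef_pos']
    dy=(yaw-a+np.pi)%(2*np.pi)-np.pi
    print('tool d (mm):',np.round([d[0]*np.cos(a)+d[1]*np.sin(a), d[0]*np.sin(a)-d[1]*np.cos(a), -d[2]],1),'turn',round(-np.degrees(dy),1))
E
python3 - <<'E'
from h import *
s=st(); p=shot('wrist'); im=cv2.cvtColor(p['color'],cv2.COLOR_RGB2BGR)
q,f=fit_lab(p,sigRB(p),pen_lab(1),(443,-288,-1.03),9); print('rpen',np.round(q,3),f); outline(im,p,q,pen_pts(1),9)
delta(s,[q[0],q[1],6],q[2]+np.pi); cv2.imwrite('pics/w3.png',im)
E
```

```text
t 6.1 pos [ 443.2 -288.9  111.9] rot [3.1412e+00 1.1000e-03 2.1144e+00] w 40.1 F [ 0.8 -0.2  0.5] j7 1.37
rpen [ 443.964 -286.668   -1.022] -0.8052297848742899
tool d (mm): [  1.6   1.8 105.9] turn -0.3
```

View pics/w3.png

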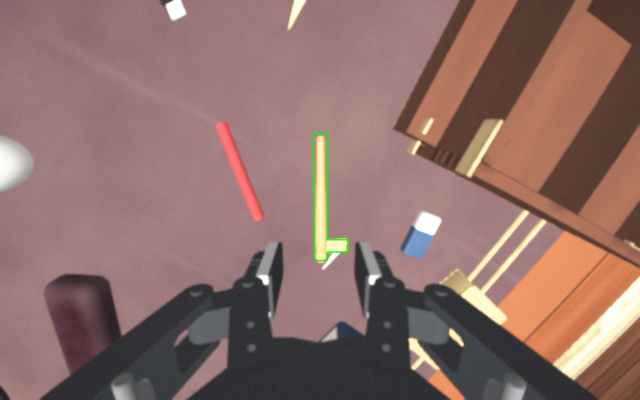

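drive_tool:
  deltas: "0.001 0.001 0.035 0 0.04; 0.001 0.001 0.07 0 0.04; 0.001 0.001 0.095 0 0.04; 0.001 0.001 0.106 0 0.04; 0.001 0.001 0.106 0 0.04; 0.001 0.001 0.106 0 0; 0.001 0.001 0.106 0 0; 0.001 0.001 0.106 0 0; 0.001 0.001 0.106 0 0; 0.001 0.001 0.106 0 0"

```text
clock: 7.4
eef_pos: [443.9, -287.5, 6.6]
tool_rot: [3.141, 0.002, 2.112]
force: [-1.3, 0.2, 5.8]
width: 9.4
```

```bash
python3 - <<'E'
from h import *
st(); p=shot('wrist','w4')
E
```

```text
t 7.4 pos [ 443.9 -287.5    6.6] rot [3.1406e+00 1.9000e-03 2.1121e+00] w 9.4 F [-1.3  0.2  5.8] j7 1.43
```

View pics/w4.png

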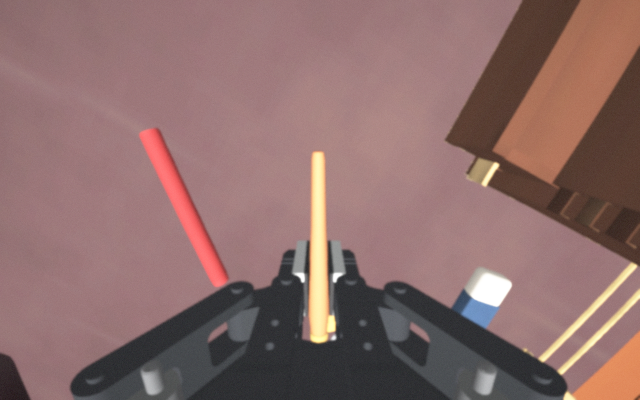

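drive_tool:
  deltas: "0 0 -0.02 0 0; 0 0 -0.05 0 0; 0 0 -0.1 0 0; 0 0 -0.1 0 0"

```text
clock: 7.95
eef_pos: [445.5, -288.6, 109.0]
tool_rot: [3.138, 0.007, 2.112]
force: [0.2, -0.1, -0.2]
width: 9.5
```

```bash
python3 - <<'E'
from h import *
st(); p=shot('wrist','w5'); shot('side','s5')
E
```

```text
t 7.95 pos [ 445.5 -288.6  109. ] rot [3.138  0.007  2.1119] w 9.5 F [ 0.2 -0.1 -0.2] j7 1.38
```

View pics/w5.png

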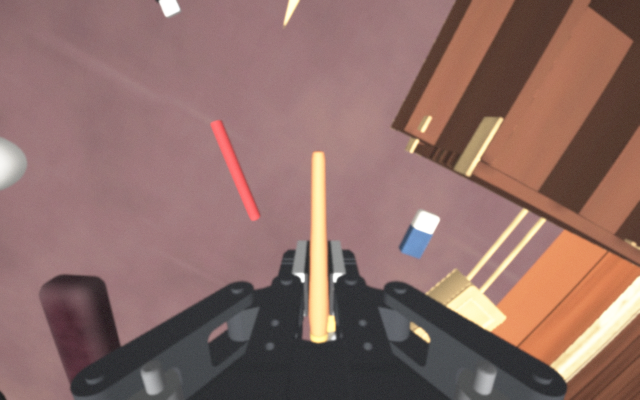

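View pics/s5.png

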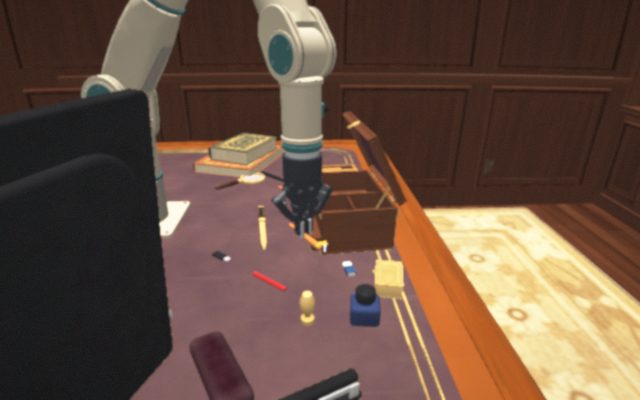

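```bash
python3 - <<'E'
from h import *
import pickle
p=pickle.load(open('w1.pkl','rb')); C=cloud(p)
for z0,z1 in ((90,112),(112,125),(130,200),(200,295)):
    m=(C[...,2]>z0)&(C[...,2]<z1)&(C[...,1]<140)&(C[...,1]>-250)
    if m.sum(): print(z0,m.sum(),np.percentile(C[m],[0.5,2,98,99.5],axis=0).round())
v,u=np.nonzero((C[...,2]>30)&(C[...,1]<150)); 
for x in range(460,700,20):
    m=(abs(C[...,0]-x)<5)&(C[...,2]>100)&(C[...,2]<300)&(C[...,1]<200); print(x,np.percentile(C[m][:,1],98).round() if m.sum()>10 else None, C[m][:,2].max() if m.sum()>10 else None)
t=imaging.get_image('top'); C=cloud(t)
for z0,z1 in ((100,125),(130,200),(200,305)):
    m=(C[...,2]>z0)&(C[...,2]<z1)&(C[...,1]<140)&(C[...,1]>-250)&(C[...,0]>520)
    if m.sum(): print('top',z0,m.sum(),np.percentile(C[m],[0.5,2,98,99.5],axis=0).round())
E
```

```text
90 5280 [[ 458. -105.   90.]
 [ 462.  -86.   90.]
 [ 645.   68.  111.]
 [ 646.   68.  112.]]
112 3593 [[457. -87. 112.]
 [459. -77. 112.]
 [647.  66. 118.]
 [650.  68. 120.]]
130 1840 [[599.  40. 131.]
 [602.  46. 132.]
 [651.  70. 199.]
 [653.  70. 200.]]
200 1480 [[584.  41. 200.]
 [586.  50. 201.]
 [616.  67. 232.]
 [618.  67. 233.]]
460 52.0 118.51749342058969
480 54.0 118.08449745311134
500 56.0 117.98588718851721
520 58.0 117.67392372309095
540 60.0 117.71309444847273
560 62.0 299.3212959668764
580 64.0 227.00391114657666
600 66.0 233.73729344861908
620 68.0 208.40262580203458
640 70.0 172.1776125950051
660 None None
680 None None
top 100 259 [[ 520. -203.  100.]
 [ 522. -201.  101.]
 [ 617.   62.  122.]
 [ 621.   64.  124.]]
top 130 513 [[ 625. -186.  132.]
 [ 628. -182.  133.]
 [ 678.   64.  199.]
 [ 682.   67.  200.]]
top 200 1813 [[ 558. -194.  201.]
 [ 561. -189.  204.]
 [ 638.   58.  291.]
 [ 644.   62.  292.]]
```

drive_tool:
  deltas: "0 0 -0.045 0 0; 0.02 0.011 -0.09 0 0; 0.06 0.034 -0.09 -5 0; 0.105 0.06 -0.09 -12 0; 0.15 0.085 -0.09 -20 0; 0.197 0.113 -0.09 -30 0; 0.244 0.141 -0.09 -40 0; 0.291 0.169 -0.09 -50 0; 0.33 0.194 -0.09 -60 0; 0.352 0.22 -0.09 -62.6 0; 0.347 0.27 -0.09 -62.6 0; 0.32 0.315 -0.09 -62.6 0"

```text
clock: 9.6
eef_pos: [548.0, 152.6, 193.9]
tool_rot: [3.14, -0.003, -3.074]
force: [0.3, -0.3, 0.5]
width: 9.8
```

```bash
python3 - <<'E'
from h import *
import pickle
s=st(); p=shot('wrist','w6')
q=pickle.load(open('trays.pkl','rb'))
k,f=fit_tray(p,'ink',q['ink']);print('ink',k,f)
q['ink']=[606.6,186.2,.064]
c,sn=np.cos(.064),np.sin(.064)
delta(s,[606.6-7.5*c+39*sn,186.2-7.5*sn-39*c,100],.064+np.pi)
E
```

```text
t 9.6 pos [548.  152.6 193.9] rot [ 3.1401e+00 -3.0000e-03 -3.0738e+00] w 9.8 F [ 0.3 -0.3  0.5] j7 1.36
ink [6.11307516e+02 2.00789022e+02 4.08108115e-01] -68.35815512606732
tool d (mm): [-53.1  -9.4  93.9] turn 0.2
```

View pics/w6.png

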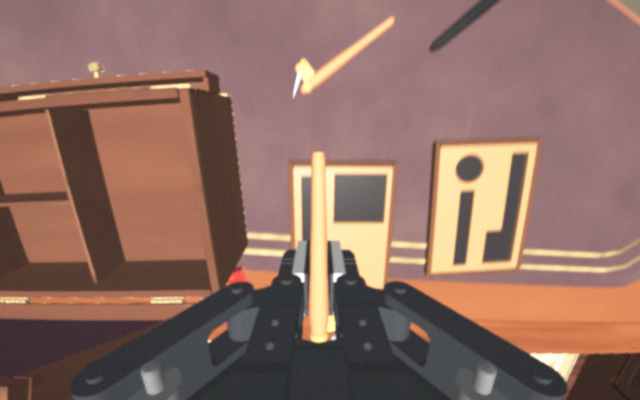

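drive_tool:
  deltas: "-0.018 -0.003 0.02 0 0; -0.036 -0.006 0.05 0 0; -0.053 -0.009 0.08 0.2 0; -0.053 -0.009 0.115 0.2 0; -0.053 -0.009 0.145 0.2 0; -0.053 -0.009 0.155 0.2 0; -0.053 -0.009 0.155 0.2 0"

```text
clock: 10.52
eef_pos: [601.1, 143.5, 39.4]
tool_rot: [-3.141, -0.002, -3.083]
force: [-1.1, 0.6, -0.2]
width: 9.8
```

```bash
python3 - <<'E'
from h import *
import pickle
s=st(); p=shot('wrist','w7')
q=pickle.load(open('trays.pkl','rb'))
print('seal',*fit_tray(p,'seal',q['seal']))
c,sn=np.cos(.064),np.sin(.064)
delta(s,[606.6-7.5*c+39*sn,186.2-7.5*sn-39*c,13.5],.064+np.pi)
E
```

```text
t 10.53 pos [601.1 143.5  39.4] rot [-3.1413e+00 -2.2000e-03 -3.0826e+00] w 9.8 F [-1.1  0.6 -0.2] j7 1.4
seal [5.67536358e+02 3.56644235e+02 1.19999997e-01] -150.5317881921756
tool d (mm): [-0.7  3.3 25.9] turn -0.3
```

View pics/w7.png

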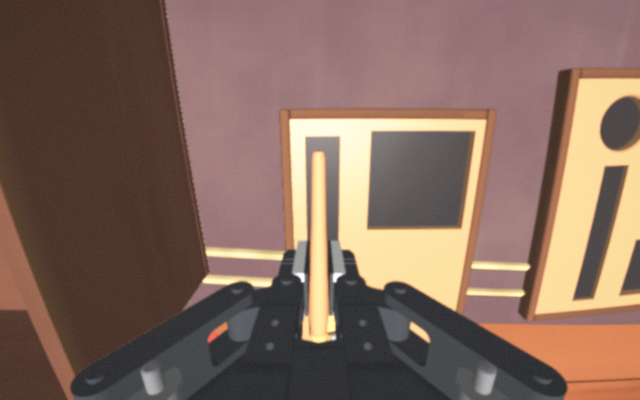

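drive_tool:
  deltas: "-0.001 0.0033 0.005 -0.3 0; -0.001 0.0033 0.012 -0.3 0; -0.001 0.0033 0.019 -0.3 0; -0.001 0.0033 0.0255 -0.3 0; -0.001 0.0033 0.0255 -0.3 0; -0.001 0.0033 0.0255 -0.3 0"

```text
clock: 11.32
eef_pos: [602.7, 147.1, 14.8]
tool_rot: [-3.142, 0.0, -3.077]
force: [0.1, -0.3, 0.4]
width: 9.3
```

```bash
python3 - <<'E'
from h import *
s=st(); p=shot('wrist','w8')
E
```

```text
t 11.32 pos [602.7 147.1  14.8] rot [-3.1416  0.     -3.0773] w 9.3 F [ 0.1 -0.3  0.4] j7 1.4
```

View pics/w8.png

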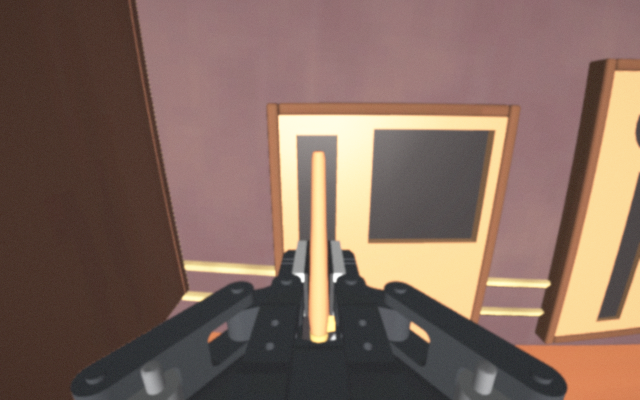

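drive_tool:
  deltas: "0 0 0.0015 0 0; 0 0 0.0015 0 0.012; 0 0 0.0015 0 0.018; 0 0 0.0015 0 0.028; 0 0 0.0015 0 0.028; 0 0 -0.03 0 0.028; 0 0 -0.08 0 0.028; 0 0 -0.14 0 0.04; 0.03 0 -0.18 0 0.06; 0.06 0 -0.18 0 0.06; 0.06 0 -0.18 0 0.06"

```text
clock: 12.75
eef_pos: [540.8, 143.3, 195.6]
tool_rot: [3.141, -0.001, -3.076]
force: [0.5, -0.4, 0.1]
width: 59.9
```

```bash
python3 - <<'E'
from h import *
s=st(); p=shot('wrist','w9'); im=cv2.imread('pics/w9.png'); cv2.imwrite('pics/w9c.png',cv2.resize(im[120:330,170:470],None,fx=2.6,fy=2.6))
import pickle; pickle.dump(p,open('w9.pkl','wb'))
print(fit_tray(p,'seal',(567.4,357,.11)))
print(fit_tray(p,'ink',(606.5,186.2,.064)))
q,f=fit_lab(p,sigRB(p)*0+ (p['color'][...,0]/255.),pen_lab(1),(601.5,147,.064),18,R=8); print(q,f)
E
```

```text
t 12.75 pos [540.8 143.3 195.6] rot [ 3.1414e+00 -1.0000e-03 -3.0763e+00] w 59.9 F [ 0.5 -0.4  0.1] j7 1.37
(array([5.67506637e+02, 3.56607367e+02, 1.19119230e-01]), np.float64(-140.24760237153527))
(array([6.05593088e+02, 1.85499243e+02, 6.58981525e-02]), np.float64(-79.76998754617347))
[5.79686728e+02 1.44923880e+02 1.04258411e-01] -0.48227550937804664
```

View pics/w9c.png

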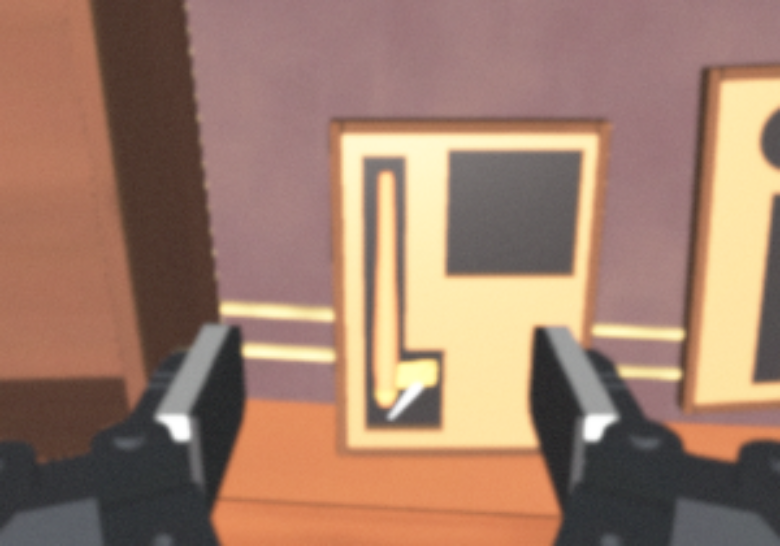

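drive_tool:
  deltas: "0.05 -0.013 -0.01 5 0.08; 0.1 -0.026 -0.02 12 0.08; 0.105 -0.075 -0.035 20 0.08; 0.108 -0.125 -0.035 28 0.08; 0.112 -0.175 -0.035 37 0.08; 0.115 -0.23 -0.035 46 0.08; 0.118 -0.285 -0.035 55 0.08; 0.122 -0.335 -0.035 64 0.08; 0.126 -0.385 -0.035 73 0.08; 0.13 -0.435 -0.035 82 0.08; 0.09 -0.475 -0.035 92 0.08; 0.05 -0.51 -0.035 92 0.08"

```text
clock: 14.3
eef_pos: [527.1, -371.4, 229.3]
tool_rot: [-3.141, 0.001, 1.598]
force: [1.1, 0.3, -0.2]
width: 79.8
```

drive_tool:
  deltas: "0 -0.02 0 0 0.08; 0 -0.02 0 0 0.08; 0 -0.02 0 0 0.08"

```text
clock: 14.68
eef_pos: [506.3, -369.3, 229.7]
tool_rot: [3.141, -0.0, 1.601]
force: [0.4, -0.5, 0.3]
width: 80.0
```

```bash
python3 - <<'E'
from h import *
s=st(); p=shot('wrist','w10')
import pickle; pickle.dump(p,open('w10.pkl','wb'))
C=cloud(p)
for t in "ink_bottle_mid wax_seal_mid".split():
    for r in models.landmark_of(p,t)[:2]:
        c,rw=r['point']; print(t,round(r['score'],2),np.round(r['point'],1),np.round(C[int(np.clip(rw,0,399)),int(np.clip(c,0,639))]))
E
```

```text
t 14.68 pos [ 506.3 -369.3  229.7] rot [ 3.1411e+00 -1.0000e-04  1.6005e+00] w 80.0 F [ 0.4 -0.5  0.3] j7 0.95
ink_bottle_mid 0.59 [358.1 218.9] [ 553. -405.   65.]
wax_seal_mid 0.78 [271.7 223.5] [ 452. -417.   59.]
```

View pics/w10.png

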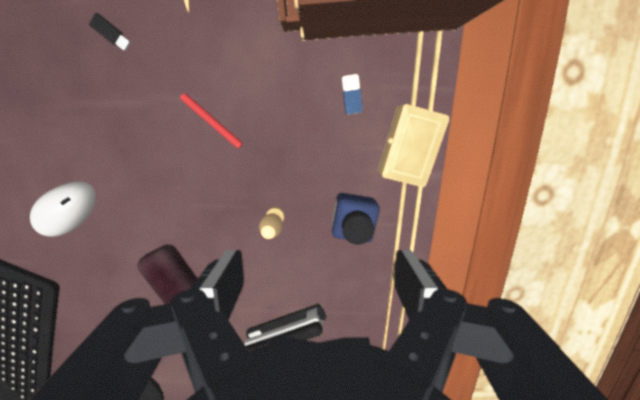

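```bash
cat > bot.py <<'E'
from h import *
import pickle,sys
def bottle(p,x0=(553,-415)):
    C=cloud(p); m=np.hypot(C[...,0]-x0[0],C[...,1]-x0[1])<60
    # cap: black pixels ; circle on z=68
    c=p['color'].astype(int); hsv=cv2.cvtColor(p['color'],cv2.COLOR_RGB2HSV)
    cap=((C[...,2]>60)&m).astype(np.uint8); cap=cv2.morphologyEx(cap,cv2.MORPH_OPEN,np.ones((3,3)))
    v,u=np.nonzero(cap); P=onz(p,np.c_[u,v],68); (cx,cy),r=cv2.minEnclosingCircle(P[:,:2].astype(np.float32)); print('cap z68',cx,cy,r,'med',np.median(P,0)[:2])
    body=((C[...,2]>33)&(C[...,2]<52)&m)
    B=C[body]; print('body',len(B),B.mean(0),np.median(B[:,2]))
    # silhouette of bottle blue/dark near on z=42
    b=((C[...,2]>8)&m).astype(np.uint8); v,u=np.nonzero(b); P=onz(p,np.c_[u,v],42)
    R=cv2.minAreaRect(B[:,:2].astype(np.float32)); print('rect body top',R)
bottle(pickle.load(open('w10.pkl','rb'))); bottle(pickle.load(open('w2.pkl','rb')))
p=pickle.load(open('w10.pkl','rb')); im=cv2.cvtColor(p['color'],cv2.COLOR_RGB2BGR)
cv2.imwrite('pics/w10c.png',cv2.resize(im[170:260,310:400],None,fx=6,fy=6,interpolation=cv2.INTER_CUBIC))
E
python3 bot.py
```

```text
cap z68 711.4988403320312 -552.579833984375 226.19082641601562 med [ 708.1548701  -559.23075649]
body 876 [ 550.81696008 -409.13634665   39.27749422] 39.536344450257985
rect body top ((554.9324951171875, -419.3702087402344), (54.25398635864258, 54.48644256591797), 83.31539154052734)
cap z68 550.986328125 -418.89306640625 19.680147171020508 med [ 550.23735085 -418.91786901]
body 815 [ 543.21664088 -415.2261483    39.42986392] 39.44543024265596
rect body top ((553.0453491210938, -419.71319580078125), (55.29560089111328, 51.997169494628906), 80.09941864013672)
```

View pics/w10c.png

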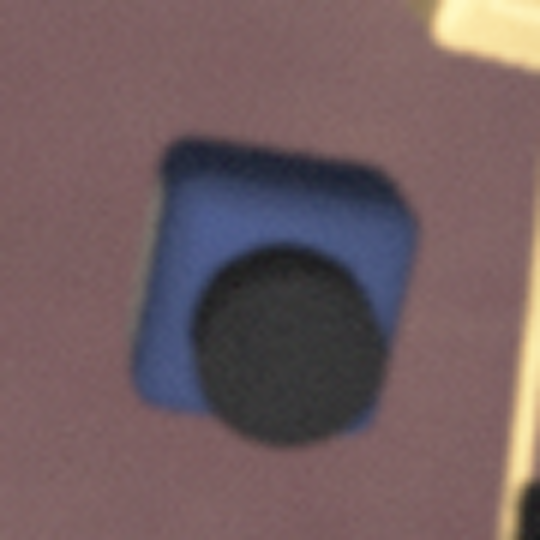

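```bash
python3 - <<'E'
from h import *
s=st(); delta(s,[554,-419.5,100],1.454)
E
```

```text
t 14.82 pos [ 506.4 -369.   230.1] rot [3.1407 0.     1.6013] w 80.2 F [ 0.9 -1.   0.3] j7 0.95
tool d (mm): [-51.9  46.  130.1] turn 8.4
```

drive_tool:
  deltas: "-0.026 0.023 0.02 4 0.083; -0.052 0.046 0.06 8.4 0.083; -0.052 0.046 0.1 8.4 0.083; -0.052 0.046 0.115 8.4 0.083; -0.052 0.046 0.115 8.4 0.083; -0.052 0.046 0.115 8.4 0.083"

```text
clock: 15.58
eef_pos: [554.2, -420.8, 116.9]
tool_rot: [3.139, 0.002, 1.454]
force: [0.3, 0.4, 0.7]
width: 82.9
```

```bash
python3 - <<'E'
from h import *
s=st(); p=shot('wrist','w11'); delta(s,[554,-419.5,8],1.454)
E
```

```text
t 15.57 pos [ 554.2 -420.8  116.9] rot [3.1388e+00 1.7000e-03 1.4540e+00] w 82.9 F [0.3 0.4 0.7] j7 0.88
tool d (mm): [  1.3  -0.3 108.9] turn 0.0
```

View pics/w11.png

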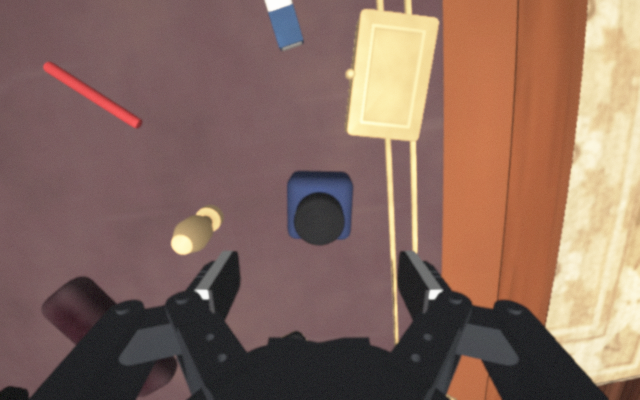

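```bash
python3 - <<'E'
from h import *
p=shot('wrist'); s=st()
g=p['color'].max(2); m=(g<75).astype(np.uint8); m[:180]=0;m[250:]=0;m[:,:290]=0;m[:,350:]=0
n,l,stt,c=cv2.connectedComponentsWithStats(m); i=1+stt[1:,4].argmax(); v,u=np.nonzero(l==i); (a,b),r=cv2.minEnclosingCircle(np.c_[u,v].astype(np.float32)); print(a,b,r,stt[i]); print(onz(p,[[a,b]],68), np.median(p['range_z'][l==i]))
C=cloud(p); print(np.median(C[l==i],0))
E
```

```text
t 15.68 pos [ 554.2 -420.8  117. ] rot [3.1386e+00 1.6000e-03 1.4539e+00] w 82.8 F [-0.5 -0.8  0.7] j7 0.88
318.5 218.30435180664062 26.347177505493164 [ 294  192   50   53 2076]
[[ 555.07427492 -416.21965439   68.        ]] 205.65303
[ 555.14717241 -417.1029839    65.94156241]
```

drive_tool:
  deltas: "0.0015 0 0.03 0 0.083; 0.003 0 0.06 0 0.083; 0.003 0 0.085 0 0.083; 0.003 0 0.1 0 0.083; 0.003 0 0.108 0 0.083; 0.003 0 0.108 0 0.083; 0.003 0 0.108 0 0.065; 0.003 0 0.108 0 0.055; 0.003 0 0.108 0 0.04; 0.003 0 0.108 0 0.03; 0.003 0 0.108 0 0.03"

```text
clock: 17.05
eef_pos: [554.7, -417.7, 8.2]
tool_rot: [3.139, 0.001, 1.454]
force: [-0.2, 0.4, 5.8]
width: 53.4
```

```bash
python3 - <<'E'
from h import *
s=st(); p=shot('wrist','w12')
E
```

```text
t 17.05 pos [ 554.7 -417.7    8.2] rot [3.1392e+00 1.1000e-03 1.4540e+00] w 53.4 F [-0.2  0.4  5.8] j7 0.93
```

View pics/w12.png

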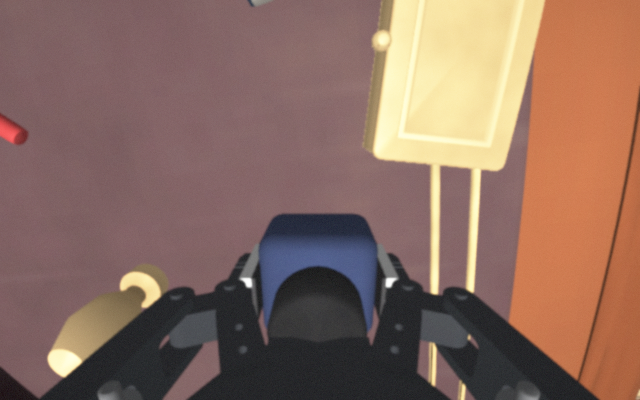

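```bash
python3 - <<'E'
from h import *
p=shot('wrist'); im=p['color']
print([ (r,im[r,318].tolist()) for r in range(206,246,3)])
C=cloud(p)
for r in range(208,262,5): print(r,np.round(C[r,312:325:6],1).tolist())
print(onz(p,[[318,214]],3),onz(p,[[318,240]],42))
E
```

```text
[(206, [136, 107, 106]), (209, [135, 106, 106]), (212, [126, 100, 102]), (215, [40, 42, 58]), (218, [38, 45, 58]), (221, [40, 45, 60]), (224, [30, 35, 53]), (227, [44, 49, 66]), (230, [36, 42, 60]), (233, [38, 45, 62]), (236, [50, 57, 79]), (239, [55, 63, 93]), (242, [61, 71, 105]), (245, [69, 80, 118])]
208 [[554.4, -390.9, 1.7], [557.7, -391.9, 0.1], [561.0, -392.2, 0.2]]
213 [[554.0, -394.1, 1.0], [557.4, -394.6, 0.6], [560.7, -395.1, 0.2]]
218 [[554.5, -392.5, 13.4], [557.5, -393.0, 13.0], [560.6, -393.0, 14.0]]
223 [[554.6, -393.0, 19.3], [557.6, -392.7, 20.8], [560.5, -393.2, 20.7]]
228 [[554.8, -392.5, 27.1], [557.6, -392.9, 26.9], [560.4, -393.3, 26.8]]
233 [[554.9, -392.6, 32.7], [557.5, -393.2, 32.0], [560.2, -393.4, 32.4]]
238 [[554.9, -393.2, 36.9], [557.4, -394.3, 35.1], [560.1, -394.3, 35.8]]
243 [[554.8, -394.5, 39.2], [557.3, -395.3, 38.1], [559.9, -395.6, 38.2]]
248 [[554.5, -396.8, 39.2], [557.1, -397.1, 39.2], [559.7, -396.9, 40.3]]
253 [[554.3, -398.7, 40.2], [556.8, -399.3, 39.6], [559.4, -399.4, 40.0]]
258 [[554.0, -400.9, 40.5], [556.7, -400.5, 41.9], [559.2, -401.3, 41.0]]
[[ 557.39171421 -394.35708882    3.        ]] [[ 557.64511101 -392.10858653   42.        ]]
```

drive_tool:
  deltas: "0 0 -0.02 0 0.03; 0 0 -0.06 0 0.03; 0 0 -0.11 0 0.03; 0.02 -0.025 -0.155 0 0.03; 0.05 -0.062 -0.19 -2 0.03; 0.08 -0.1 -0.19 -4 0.03; 0.104 -0.128 -0.19 -6 0.03; 0.15 -0.133 -0.19 -8 0.03; 0.2 -0.139 -0.19 -10.4 0.03; 0.25 -0.145 -0.19 -10.4 0.03; 0.3 -0.151 -0.19 -10.4 0.03; 0.35 -0.157 -0.19 -10.4 0.03"

```text
clock: 18.65
eef_pos: [438.2, -49.8, 197.6]
tool_rot: [3.141, -0.0, 1.635]
force: [1.0, 0.2, -2.2]
width: 53.3
```

```bash
python3 - <<'E'
from h import *
s=st(); p=shot('wrist','w13')
for T in ([440,110,198],[500,190,198],[560.8,205.8,100]): delta(s,T,1.636)
E
```

```text
t 18.65 pos [438.2 -49.8 197.6] rot [ 3.1408e+00 -5.0000e-04  1.6345e+00] w 53.3 F [ 1.   0.2 -2.2] j7 0.52
tool d (mm): [159.3  12.   -0.4] turn -0.1
tool d (mm): [235.3  77.   -0.4] turn -0.1
tool d (mm): [247.2 138.7  97.6] turn -0.1
```

View pics/w13.png

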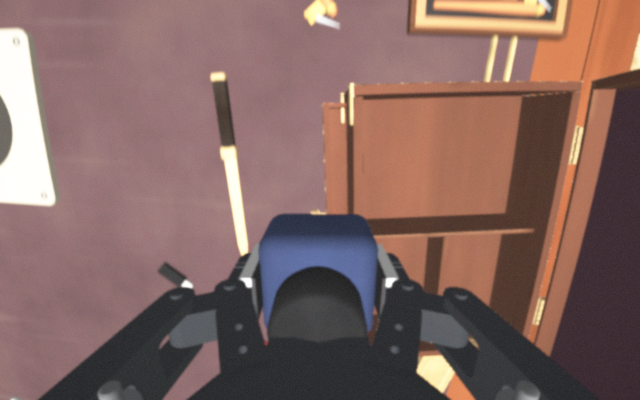

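drive_tool:
  deltas: "0.055 0.004 0 0 0.03; 0.11 0.008 0 0 0.03; 0.155 0.015 0 0 0.03; 0.2 0.045 0 0 0.03; 0.235 0.077 0 0 0.03; 0.241 0.107 0 0 0.03; 0.247 0.138 0 0 0.03; 0.247 0.138 0.04 0 0.03; 0.247 0.138 0.08 0 0.03; 0.247 0.138 0.12 0 0.03; 0.247 0.138 0.13 0 0.03; 0.247 0.138 0.13 0 0.03"

```text
clock: 20.2
eef_pos: [560.6, 203.8, 67.3]
tool_rot: [-3.142, 0.0, 1.635]
force: [-0.7, 0.6, -1.7]
width: 53.1
```

```bash
python3 - <<'E'
from h import *
s=st(); p=shot('wrist','w14')
for T in ([560.8,205.8,14.5],): delta(s,T,1.636)
import pickle; pickle.dump(p,open('w14.pkl','wb'))
print(fit_tray(p,'seal',(567.5,357,.113)))
E
```

```text
t 20.2 pos [560.6 203.8  67.3] rot [-3.1415e+00  2.0000e-04  1.6349e+00] w 53.1 F [-0.7  0.6 -1.7] j7 0.16
tool d (mm): [ 2.   0.3 52.8] turn -0.1
(array([5.67963678e+02, 3.57583731e+02, 1.13511123e-01]), np.float64(-139.3128711585949))
```

View pics/w14.png

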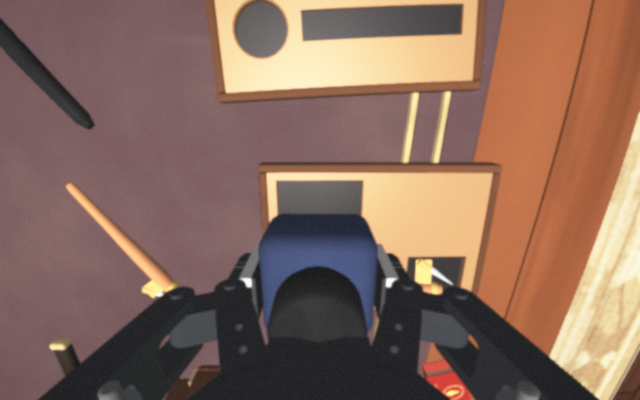

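drive_tool:
  deltas: "0.002 0 0.015 0 0.03; 0.002 0 0.03 0 0.03; 0.002 0 0.04 0 0.03; 0.002 0 0.045 0 0.03; 0.002 0 0.045 0 0.03"

```text
clock: 20.88
eef_pos: [560.1, 206.0, 21.3]
tool_rot: [-3.141, 0.0, 1.635]
force: [-0.2, -0.2, -2.5]
width: 53.4
```

```bash
python3 - <<'E'
from h import *
s=st(); p=shot('wrist','w15'); im=cv2.imread('pics/w15.png'); cv2.imwrite('pics/w15c.png',cv2.resize(im[130:300,200:500],None,fx=2.6,fy=2.6,interpolation=cv2.INTER_CUBIC))
delta(s,[560.8,205.8,14.5],1.636)
E
```

```text
t 20.88 pos [560.1 206.   21.3] rot [-3.1409e+00  3.0000e-04  1.6351e+00] w 53.4 F [-0.2 -0.2 -2.5] j7 0.19
tool d (mm): [-0.2  0.7  6.8] turn -0.1
```

View pics/w15c.png

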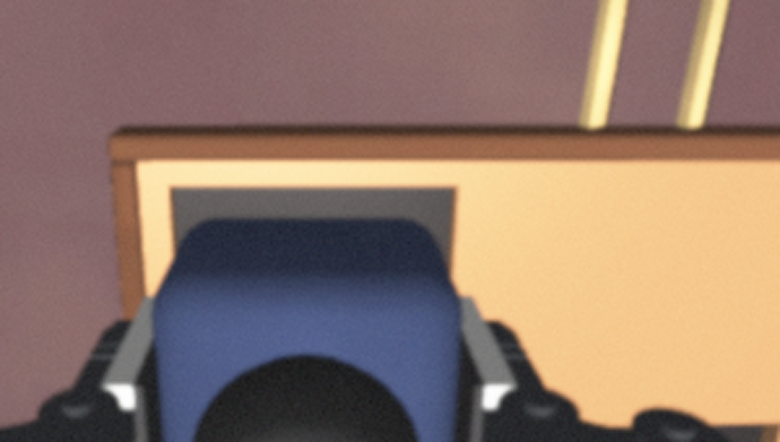

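drive_tool:
  deltas: "0 0.0005 0.002 0 0.03; 0 0.0005 0.004 0 0.03; 0 0.0005 0.006 0 0.03; 0 0.0005 0.0065 0 0.03; 0 0.0005 0.0065 0 0.03"

```text
clock: 21.55
eef_pos: [560.7, 206.2, 15.3]
tool_rot: [-3.141, -0.0, 1.635]
force: [0.3, -0.1, -2.2]
width: 53.2
```

```bash
python3 - <<'E'
from h import *
s=st(); p=shot('wrist','w16'); im=cv2.imread('pics/w16.png'); cv2.imwrite('pics/w16c.png',cv2.resize(im[130:300,200:500],None,fx=2.6,fy=2.6,interpolation=cv2.INTER_CUBIC))
E
```

```text
t 21.55 pos [560.7 206.2  15.3] rot [-3.1415 -0.      1.6353] w 53.2 F [ 0.3 -0.1 -2.2] j7 0.19
```

View pics/w16c.png

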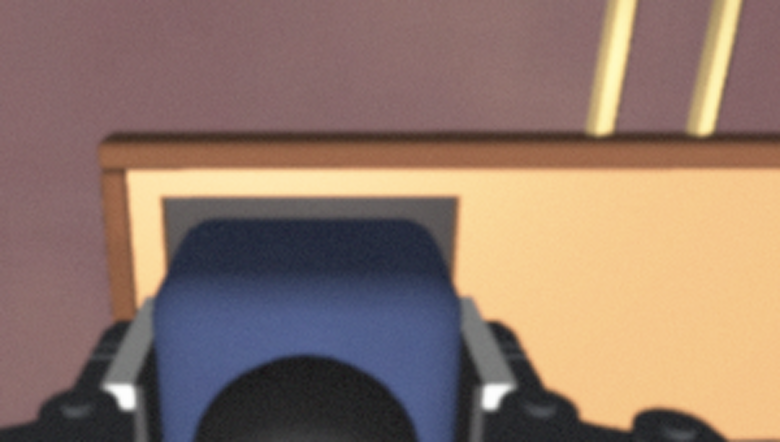

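drive_tool:
  deltas: "0 0 0.001 0 0.03; 0 0 0.0013 0 0.03; 0 0 0.0013 0 0.055; 0 0 0.0013 0 0.06; 0 0 0.0013 0 0.07; 0 0 0.0013 0 0.078; 0 0 0.0013 0 0.078; 0 0 -0.03 0 0.078; 0 0 -0.07 0 0.078; 0 0 -0.13 0 0.078; 0 0 -0.17 0 0.078"

```text
clock: 22.98
eef_pos: [561.5, 206.2, 187.9]
tool_rot: [3.139, -0.001, 1.635]
force: [0.4, 0.4, -0.7]
width: 78.0
```

```bash
python3 - <<'E'
from h import *
s=st(); p=shot('wrist','w17'); shot('top','t17')
im=cv2.imread('pics/t17.png'); cv2.imwrite('pics/t17c.png',cv2.resize(im[130:280,150:290],None,fx=4,fy=4,interpolation=cv2.INTER_CUBIC))
C=cloud(p); m=(np.hypot(C[...,0]-561,C[...,1]-204)<25)&(C[...,2]<120)&(C[...,2]>60); print(m.sum(),np.median(C[m],0) if m.any() else 0)
E
```

```text
t 22.98 pos [561.5 206.2 187.9] rot [ 3.1392e+00 -6.0000e-04  1.6350e+00] w 78.0 F [ 0.4  0.4 -0.7] j7 0.07
1239 [560.39588227 205.4990563   71.92399496]
```

View pics/w17.png

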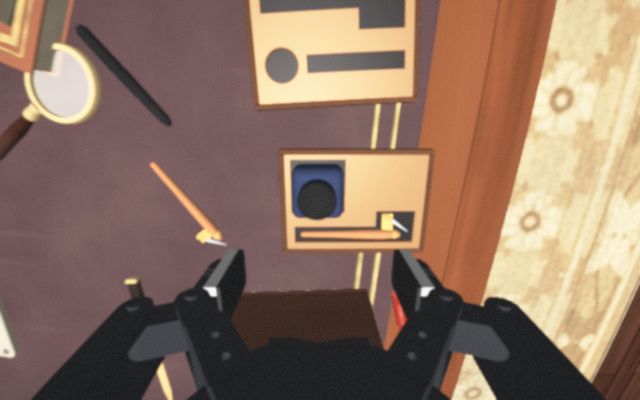

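```bash
python3 - <<'E'
from h import *
import pickle
p=shot('wrist'); s=st(); im=cv2.cvtColor(p['color'],cv2.COLOR_RGB2BGR)
q,f=fit_lab(p,sigRB(p),pen_lab(-1),(409,168,-.8),9); print('lpen',np.round(q,3),f); outline(im,p,q,pen_pts(-1),9)
cv2.imwrite('pics/w18.png',cv2.resize(im[130:270,120:260],None,fx=4,fy=4))
p1=pickle.load(open('w1.pkl','rb')); q1,f=fit_lab(p1,sigRB(p1),pen_lab(-1),(409,168,-.8),9); print('lpen w1',np.round(q1,3),f)
for r in models.landmark_of(p,'left_pen_mid')[:2]: print(r,onz(p,[r['point']],9))
delta(s,[q[0],q[1],110],q[2]+np.pi)
E
```

```text
t 23.12 pos [562.1 206.6 187.6] rot [ 3.1371e+00 -1.7000e-03  1.6354e+00] w 77.9 F [ 0.3 -0.1 -0.6] j7 0.07
lpen [405.366 174.687  -0.859] -0.9167506364946215
lpen w1 [405.064 174.876  -0.864] -0.916796057751438
{'point': [185.8, 204.4], 'score': 0.73} [[406.75316183 171.1108864    9.        ]]
tool d (mm): [ -21.8 -158.5   77.6] turn -37.1
```

View pics/w18.png

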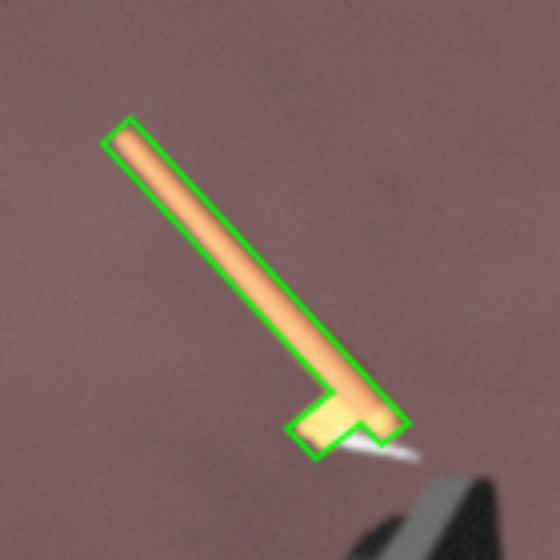

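drive_tool:
  deltas: "-0.007 -0.05 0 -9 0.06; -0.014 -0.1 0 -18 0.04; -0.022 -0.158 0.03 -27 0.04; -0.022 -0.158 0.08 -37.1 0.04; -0.022 -0.158 0.12 -37.1 0.04; -0.022 -0.158 0.13 -37.1 0.04; -0.022 -0.158 0.13 -37.1 0.04"

```text
clock: 24.05
eef_pos: [404.0, 173.6, 54.7]
tool_rot: [-3.139, -0.001, 2.282]
force: [0.4, -0.4, 0.3]
width: 40.0
```

```bash
python3 - <<'E'
from h import *
p=shot('wrist'); s=st(); im=cv2.cvtColor(p['color'],cv2.COLOR_RGB2BGR)
q,f=fit_lab(p,sigRB(p),pen_lab(-1),(405.2,174.8,-.861),9); print('lpen',np.round(q,3),f); outline(im,p,q,pen_pts(-1),9)
cv2.imwrite('pics/w19.png',im)
delta(s,[405.3,174.6,6],-.861+np.pi)
E
```

```text
t 24.1 pos [404.6 173.9  55.5] rot [-3.1412e+00  1.0000e-04  2.2823e+00] w 40.0 F [-1.  -0.8 -0.2] j7 0.69
lpen [404.126 174.972  -0.849] -0.8272041398383368
tool d (mm): [ 0.1  0.9 49.5] turn 0.1
```

View pics/w19.png

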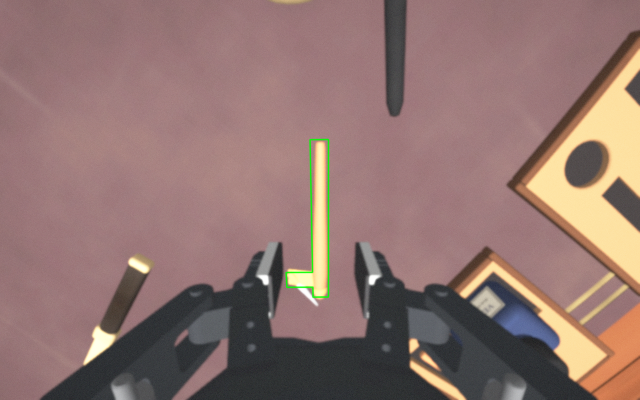

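drive_tool:
  deltas: "0 0.0005 0.025 0 0.04; 0 0.0005 0.042 0 0.04; 0 0.0005 0.049 0 0.04; 0 0.0005 0.049 0 0.04; 0 0.0005 0.049 0 0; 0 0.0005 0.049 0 0; 0 0.0005 0.049 0 0; 0 0.0005 0.049 0 0; 0 0.0005 0.049 0 0; 0 0.0005 0.02 0 0; 0 0.0005 -0.02 0 0; 0 0.0005 -0.045 0 0"

```text
clock: 25.6
eef_pos: [405.2, 174.5, 102.2]
tool_rot: [3.14, 0.0, 2.283]
force: [0.9, -0.0, -1.0]
width: 9.4
```

```bash
python3 - <<'E'
from h import *
p=shot('wrist','w20'); s=st()
q=(567.8,357.2,.113); c,sn=np.cos(q[2]),np.sin(q[2])
T=lambda x,y:(q[0]+x*c-y*sn,q[1]+x*sn+y*c)
print(T(-7.5,39))
delta(s,[*T(-7.5,39),100],q[2]+np.pi)
E
```

```text
t 25.65 pos [406.3 174.8 104. ] rot [3.1369e+00 9.0000e-04 2.2823e+00] w 9.3 F [0.8 0.7 1.6] j7 1.09
(np.float64(555.9502056637875), np.float64(395.105571809293))
tool d (mm): [ 69.1 257.2   4. ] turn -55.7
```

View pics/w20.png

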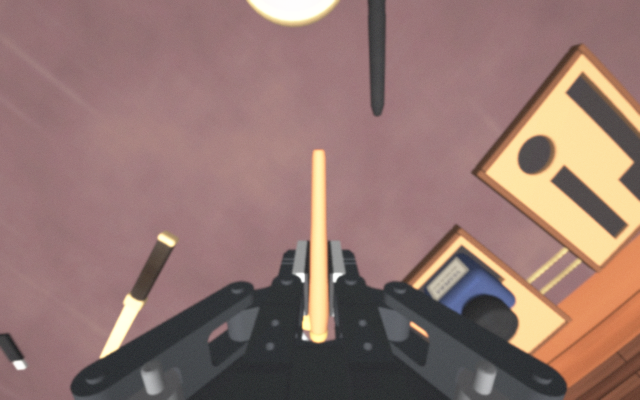

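drive_tool:
  deltas: "0.01 0.04 -0.02 -8 0; 0.022 0.085 -0.03 -17 0; 0.034 0.13 -0.03 -26 0; 0.046 0.175 -0.03 -35 0; 0.058 0.218 -0.03 -45 0; 0.069 0.257 -0.02 -55.7 0; 0.069 0.257 0.02 -55.7 0; 0.069 0.257 0.05 -55.7 0; 0.069 0.257 0.062 -55.7 0; 0.069 0.257 0.062 -55.7 0; 0.069 0.257 0.062 -55.7 0"

```text
clock: 27.02
eef_pos: [555.4, 394.9, 39.8]
tool_rot: [3.141, 0.002, -3.028]
force: [0.5, 0.7, 0.8]
width: 9.2
```

```bash
python3 - <<'E'
from h import *
p=shot('wrist','w21'); s=st()
delta(s,[556,395.1,14],.113+np.pi)
E
```

```text
t 27.07 pos [555.4 395.   39.9] rot [ 3.1404e+00  2.3000e-03 -3.0284e+00] w 9.6 F [-0.6  1.  -0. ] j7 1.45
tool d (mm): [-0.6 -0.  25.9] turn 0.0
```

View pics/w21.png

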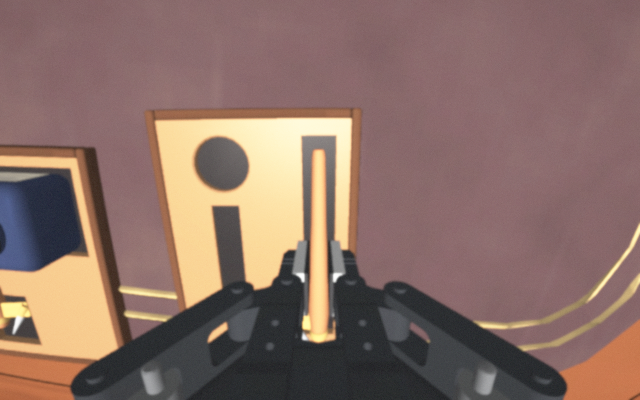

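drive_tool:
  deltas: "-0.0005 0 0.01 0 0; -0.0005 0 0.02 0 0; -0.0005 0 0.026 0 0; -0.0005 0 0.026 0 0; -0.0005 0 0.026 0 0"

```text
clock: 27.7
eef_pos: [554.2, 394.5, 13.4]
tool_rot: [3.141, -0.002, -3.028]
force: [-4.3, -1.3, 11.3]
width: 9.6
```

```bash
python3 - <<'E'
from h import *
p=shot('wrist','w22'); s=st()
E
```

```text
t 27.75 pos [554.2 394.4  13.4] rot [ 3.1414e+00 -1.7000e-03 -3.0281e+00] w 9.7 F [-4.4 -1.9 11.5] j7 1.46
```

View pics/w22.png

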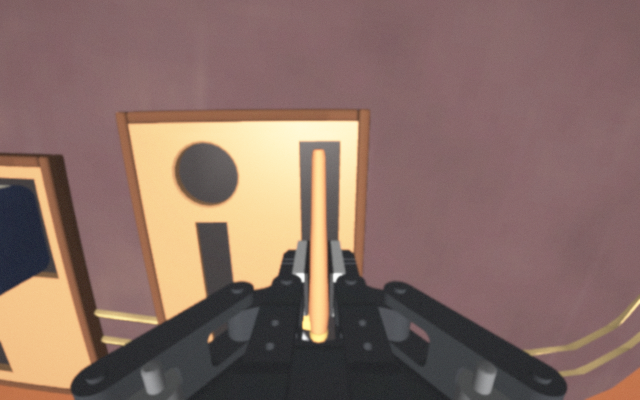

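```bash
python3 - <<'E'
from h import *
p=shot('wrist'); s=st(); im=cv2.cvtColor(p['color'],cv2.COLOR_RGB2BGR)
q=(567.8,357.2,.113); c,sn=np.cos(q[2]),np.sin(q[2])
def loc(P): d=P[:,:2]-np.array(q[:2]); return np.c_[d[:,0]*c+d[:,1]*sn,-d[:,0]*sn+d[:,1]*c]
for z in (12,16,20): print(z,loc(onz(p,[[318,150]],z)))
print(loc(onz(p,[[320,142],[301,142],[340,142]],12)))
print('tcp',loc(s['eef_pos'][None]))
cv2.imwrite('pics/w22c.png',cv2.resize(im[120:380,220:420],None,fx=3,fy=3,interpolation=cv2.INTER_CUBIC)[:600])
cv2.imwrite('pics/w22d.png',cv2.resize(im[270:380,260:380],None,fx=5,fy=5,interpolation=cv2.INTER_CUBIC))
print(fit_tray(p,'seal',q))
E
```

```text
t 27.8 pos [554.2 394.5  13.4] rot [ 3.1413e+00 -1.7000e-03 -3.0281e+00] w 9.5 F [-4.3 -2.3 11.3] j7 1.46
12 [[-67.83480668  38.62350465]]
16 [[-68.27501383  38.62798514]]
20 [[-68.71522097  38.63246563]]
[[-71.80539061  39.62239687]
 [-71.80549032  30.12146017]
 [-71.81997527  49.62472007]]
tcp [[-9.3135935  38.55138597]]
(array([5.67928978e+02, 3.57843514e+02, 1.12870139e-01]), np.float64(-76.09873676468344))
```

View pics/w22d.png

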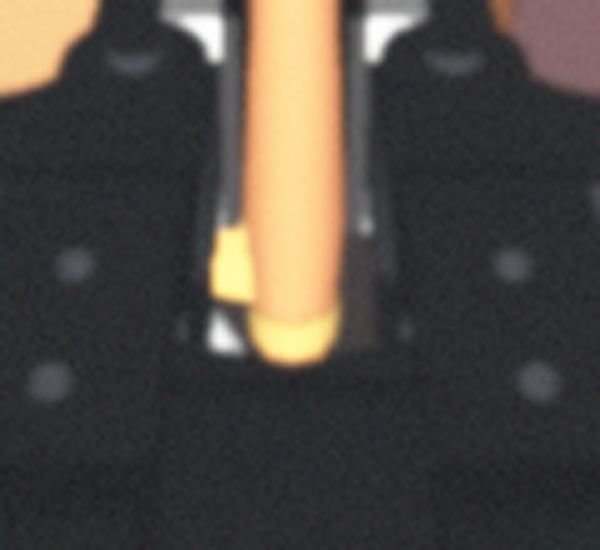

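drive_tool:
  deltas: "0 0 -0.0005 0 0.008; 0 0 -0.0005 0 0.012; 0 0 -0.0005 0 0.018; 0 0 -0.0005 0 0.028; 0 0 -0.0005 0 0.028; 0 0 -0.03 0 0.028; 0 0 -0.08 0 0.028; 0 0 -0.14 0 0.04; 0.03 0 -0.18 0 0.06; 0.05 0 -0.18 0 0.06; 0.05 0 -0.18 0 0.06"

```text
clock: 29.18
eef_pos: [503.7, 390.0, 192.8]
tool_rot: [3.14, -0.001, -3.027]
force: [-0.8, -0.3, -0.8]
width: 60.2
```

```bash
python3 - <<'E'
from h import *
s=st(); p=shot('wrist','w23'); im=cv2.imread('pics/w23.png'); cv2.imwrite('pics/w23c.png',cv2.resize(im[120:340,170:470],None,fx=2.6,fy=2.6))
C=cloud(p); q=(567.8,357.2,.113); c,sn=np.cos(q[2]),np.sin(q[2])
for x in (-60,-40,-20,0,20,40): 
  m=np.hypot(C[...,0]-(q[0]+x*c-38.5*sn),C[...,1]-(q[1]+x*sn+38.5*c))<2.5; print(x,np.round(np.percentile(C[m][:,2],[50,90]),1))
print(fit_tray(p,'seal',q))
E
```

```text
t 29.18 pos [503.7 390.  192.8] rot [ 3.1400e+00 -8.0000e-04 -3.0265e+00] w 60.2 F [-0.8 -0.3 -0.8] j7 1.36
-60 [14.2 15.8]
-40 [14.8 15.6]
-20 [15.3 16.3]
0 [16.3 16.9]
20 [17.  17.8]
40 [16.4 17.1]
(array([5.67582689e+02, 3.57606519e+02, 1.22665151e-01]), np.float64(-78.5063047416005))
```

View pics/w23c.png

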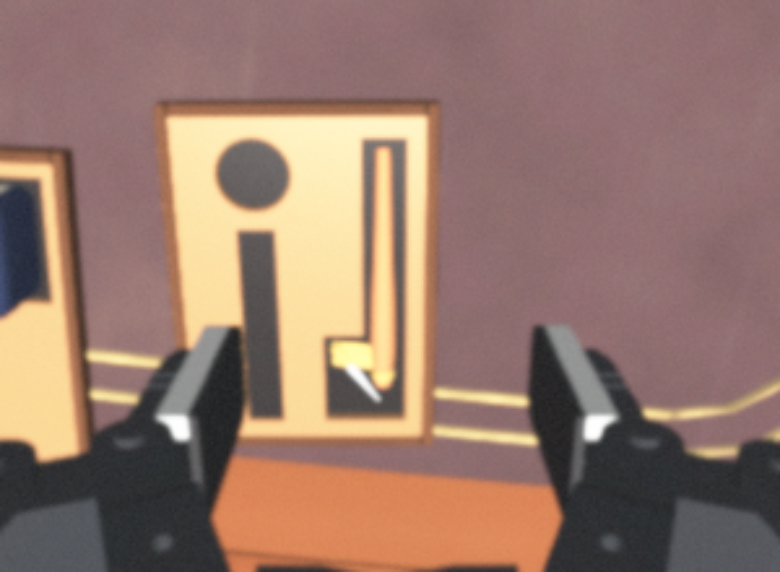

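```bash
python3 - <<'E'
from h import *
import pickle
def prof(p,q,s):
  C=cloud(p); c,sn=np.cos(q[2]),np.sin(q[2])
  X=(C[...,0]-q[0])*c+(C[...,1]-q[1])*sn; Y=-(C[...,0]-q[0])*sn+(C[...,1]-q[1])*c
  Y=Y*s
  for x in (-60,-40,-20,0,20,30,40): 
    m=(abs(X-x)<3)&(abs(Y-39)<3)&(C[...,2]<100); print(x,np.round(np.percentile(C[m][:,2],[50,90]),1),end=' ')
  print()
  for y in (14,18,22,26):
    print(y,[(x,float(np.round(np.median(C[(abs(X-x)<1.5)&(abs(Y-y)<2)&(C[...,2]<100)][:,2]),1))) for x in range(18,50,3)])
  # rear end
  print('face',np.median(C[(abs(X)<20)&(abs(Y)<10)&(C[...,2]<100)][:,2]))
prof(pickle.load(open('w9.pkl','rb')),(606.2,186,.065),-1)
prof(shot('wrist'),(567.7,357.2,.115),1)
p=shot('wrist','w24'); im=cv2.imread('pics/w24.png'); cv2.imwrite('pics/w24c.png',cv2.resize(im[225:285,285:335],None,fx=10,fy=10,interpolation=cv2.INTER_CUBIC))
E
```

```text
-60 [13.8 14.8] -40 [14.5 15.4] -20 [15.3 16.1] 0 [16.1 16.9] 20 [16.9 17.4] 30 [17.2 18. ] 40 [16.3 17.2] 
14 [(18, 11.0), (21, 10.2), (24, 10.3), (27, nan), (30, 4.9), (33, 5.6), (36, 9.0), (39, 9.3), (42, 8.8), (45, 8.5), (48, 4.5)]
18 [(18, 10.7), (21, 10.5), (24, 10.8), (27, nan), (30, 4.4), (33, 5.0), (36, 9.1), (39, 10.5), (42, 9.8), (45, 9.7), (48, nan)]
22 [(18, 10.7), (21, 10.6), (24, 11.0), (27, 8.9), (30, 4.5), (33, 5.2), (36, 9.8), (39, 10.2), (42, 10.4), (45, 10.1), (48, 10.3)]
26 [(18, 10.8), (21, 11.0), (24, 11.1), (27, nan), (30, 4.8), (33, 5.5), (36, 10.1), (39, 10.6), (42, 11.1), (45, 11.1), (48, 10.1)]
face 10.379953872670512
-60 [14.4 15.1] -40 [14.6 15.8] -20 [14.9 15.9] 0 [16.  17.4] 20 [16.6 17.5] 30 [16.9 17.6] 40 [16.  17.4] 
14 [(18, 10.1), (21, 10.9), (24, 10.5), (27, 5.0), (30, 5.4), (33, 8.6), (36, 5.3), (39, 5.1), (42, 7.5), (45, 4.2), (48, 5.8)]
18 [(18, 11.0), (21, 10.4), (24, 11.1), (27, 5.1), (30, 5.5), (33, 10.5), (36, 10.8), (39, 10.4), (42, 9.3), (45, 5.0), (48, 4.7)]
22 [(18, 11.1), (21, 11.1), (24, 11.0), (27, 5.1), (30, 4.9), (33, 9.5), (36, 10.4), (39, 10.2), (42, 10.3), (45, 9.3), (48, 7.0)]
26 [(18, 11.1), (21, 11.0), (24, 10.6), (27, 5.4), (30, 10.0), (33, 10.8), (36, 10.6), (39, 10.5), (42, 10.5), (45, 10.0), (48, 9.0)]
face 10.779888521457309
  return _methods._mean(a, axis=axis, dtype=dtype,
  ret = ret.dtype.type(ret / rcount)
```

View pics/w24c.png

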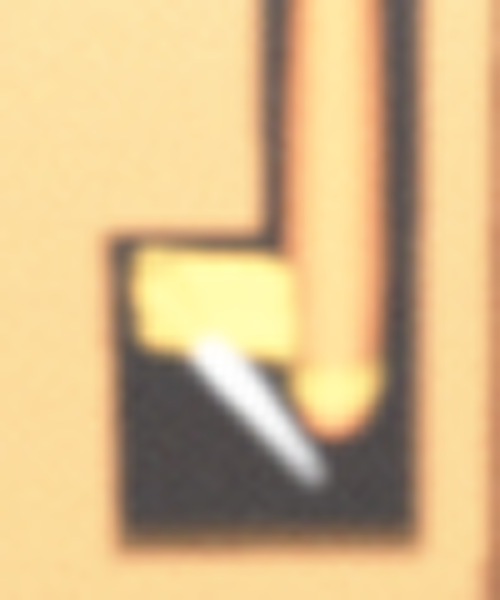

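drive_tool:
  deltas: "0.019 -0.047 0 4 0.05; 0.038 -0.095 0 8 0.04; 0.058 -0.145 0 12 0.04; 0.078 -0.195 0 16 0.04; 0.098 -0.245 0 20 0.04; 0.107 -0.295 0 24 0.04; 0.113 -0.345 0 28 0.04; 0.119 -0.395 0 32 0.04; 0.125 -0.445 0 36 0.04; 0.131 -0.495 0 40 0.04; 0.142 -0.54 0 44 0.04; 0.16 -0.585 0 47.2 0.04"

```text
clock: 30.82
eef_pos: [412.8, -213.1, 191.9]
tool_rot: [-3.14, 0.001, 2.429]
force: [-0.2, 0.2, -0.9]
width: 40.0
```

```bash
python3 - <<'E'
from h import *
s=st(); p=shot('wrist'); im=cv2.cvtColor(p['color'],cv2.COLOR_RGB2BGR)
w,f=fit_lab(p,sigR(p),wax_lab,(369.1,-303,.862),8,R=60); print('wax',np.round(w,3),f); outline(im,p,w,wax_pts,8); cv2.imwrite('pics/w25.png',im)
delta(s,[w[0],w[1],60],w[2]+np.pi/2)
E
```

```text
t 30.82 pos [ 412.8 -213.1  191.9] rot [-3.1403e+00  9.0000e-04  2.4288e+00] w 40.0 F [-0.2  0.2 -0.9] j7 1.84
wax [ 368.821 -304.098    0.852] -0.9633460936605475
tool d (mm): [-26.2 -97.6 131.9] turn 0.3
```

View pics/w25.png

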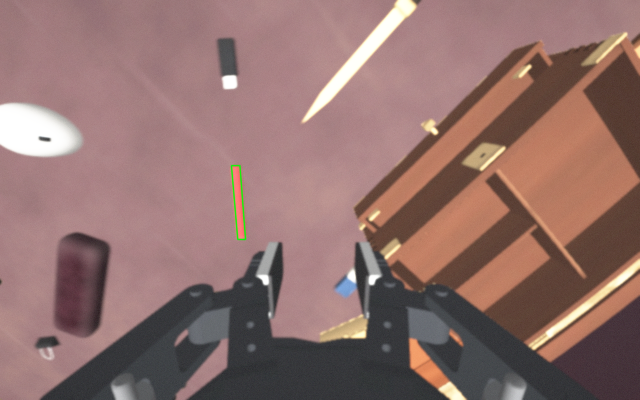

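drive_tool:
  deltas: "-0.013 -0.048 0.04 0.3 0.04; -0.026 -0.097 0.09 0.3 0.04; -0.026 -0.097 0.125 0.3 0.04; -0.026 -0.097 0.132 0.3 0.04; -0.026 -0.097 0.132 0.3 0.04"

```text
clock: 31.5
eef_pos: [369.1, -300.8, 60.3]
tool_rot: [3.141, -0.001, 2.426]
force: [-0.1, 0.7, 1.3]
width: 40.0
```

```bash
python3 - <<'E'
from h import *
s=st(); p=shot('wrist'); im=cv2.cvtColor(p['color'],cv2.COLOR_RGB2BGR)
w,f=fit_lab(p,sigR(p),wax_lab,(369.1,-303.5,.857),8,R=60); print('wax',np.round(w,3),f); outline(im,p,w,wax_pts,8); cv2.imwrite('pics/w26.png',im)
delta(s,[w[0],w[1],4.5],w[2]+np.pi/2)
E
```

```text
t 31.5 pos [ 369.1 -300.8   60.3] rot [ 3.1415e+00 -7.0000e-04  2.4261e+00] w 40.0 F [-0.1  0.7  1.3] j7 2.24
wax [ 369.609 -302.962    0.86 ] -0.9478937928434784
tool d (mm): [-1.8 -1.3 55.8] turn -0.3
```

View pics/w26.png

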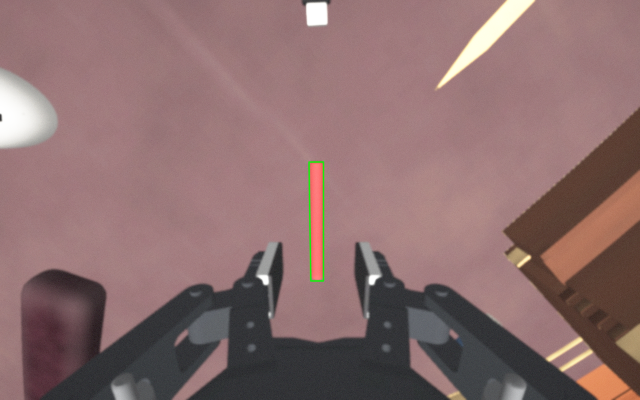

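drive_tool:
  deltas: "-0.002 -0.001 0.03 -0.3 0.04; -0.002 -0.001 0.048 -0.3 0.04; -0.002 -0.001 0.0555 -0.3 0.04; -0.002 -0.001 0.0555 -0.3 0.04; -0.002 -0.001 0.0555 -0.3 0; -0.002 -0.001 0.0555 -0.3 0; -0.002 -0.001 0.0555 -0.3 0; -0.002 -0.001 0.0555 -0.3 0; -0.002 -0.001 0.0555 -0.3 0"

```text
clock: 32.67
eef_pos: [370.2, -303.2, 5.7]
tool_rot: [3.141, 0.001, 2.431]
force: [-0.9, 1.0, 7.2]
width: 7.2
```

```bash
python3 - <<'E'
from h import *
s=st(); p=shot('wrist','w27')
E
```

```text
t 32.67 pos [ 370.2 -303.2    5.7] rot [3.1412e+00 1.5000e-03 2.4312e+00] w 7.2 F [-0.9  1.   7.2] j7 2.33
```

View pics/w27.png

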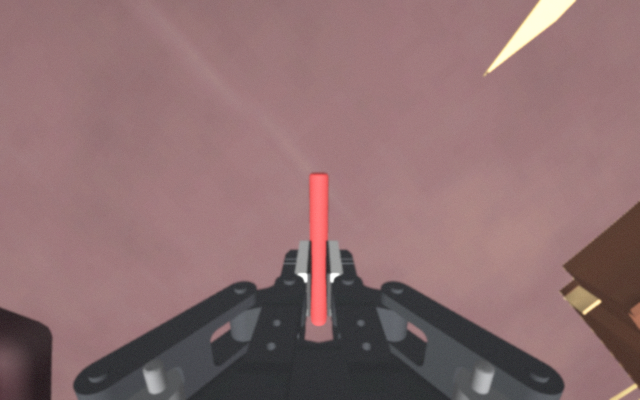

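drive_tool:
  deltas: "0 0 -0.04 0 0; 0 0 -0.09 0 0; 0.015 0.04 -0.14 -3 0; 0.03 0.085 -0.19 -8 0; 0.045 0.13 -0.19 -13 0; 0.065 0.172 -0.19 -18 0; 0.098 0.21 -0.19 -23 0; 0.131 0.248 -0.19 -28 0; 0.164 0.287 -0.19 -33 0; 0.197 0.323 -0.19 -38 0; 0.23 0.36 -0.19 -43 0; 0.243 0.4 -0.19 -47.3 0"

```text
clock: 34.22
eef_pos: [444.8, 161.0, 195.1]
tool_rot: [3.141, -0.001, -3.022]
force: [1.4, -1.3, 0.1]
width: 7.4
```

```bash
python3 - <<'E'
from h import *
s=st(); p=shot('wrist','w28')
delta(s,[520,280,190],.115+np.pi);delta(s,[592,339,50],.115+np.pi)
E
```

```text
t 34.23 pos [444.8 161.  195.1] rot [ 3.1406e+00 -1.2000e-03 -3.0219e+00] w 7.4 F [ 1.4 -1.3  0.1] j7 1.71
tool d (mm): [-88.8 109.2   5.1] turn 0.3
tool d (mm): [-167.4  159.1  145.1] turn 0.3
```

View pics/w28.png

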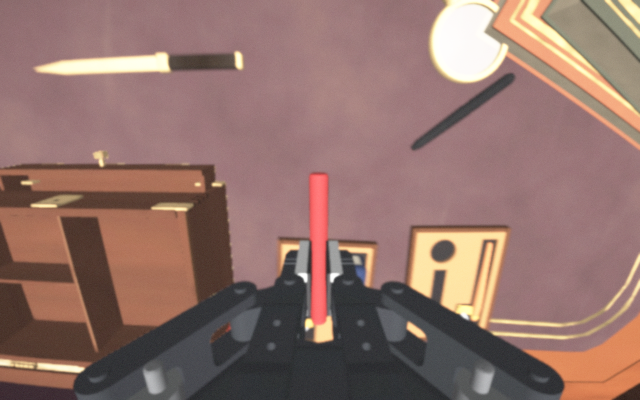

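drive_tool:
  deltas: "-0.03 0.037 0 0 0; -0.06 0.075 0 0 0; -0.089 0.109 0 0 0; -0.128 0.135 0.01 0 0; -0.167 0.159 0.05 0.3 0; -0.167 0.159 0.1 0.3 0; -0.167 0.159 0.14 0.3 0; -0.167 0.159 0.155 0.3 0; -0.167 0.159 0.155 0.3 0; -0.167 0.159 0.155 0.3 0"

```text
clock: 35.52
eef_pos: [595.4, 336.3, 42.0]
tool_rot: [3.14, 0.003, -3.032]
force: [1.2, -0.0, -0.5]
width: 7.2
```

```bash
python3 - <<'E'
from h import *
s=st(); p=shot('wrist','w29')
delta(s,[592,339,15],.115+np.pi); print(fit_tray(p,'seal',(567.7,357.2,.115)))
E
```

```text
t 35.52 pos [595.4 336.3  42. ] rot [ 3.1405  0.0033 -3.0319] w 7.2 F [ 1.2 -0.  -0.5] j7 1.57
tool d (mm): [ 3.1  3.  27. ] turn -0.3
(array([5.67899807e+02, 3.57493617e+02, 1.14012122e-01]), np.float64(-66.50776342247539))
```

View pics/w29.png

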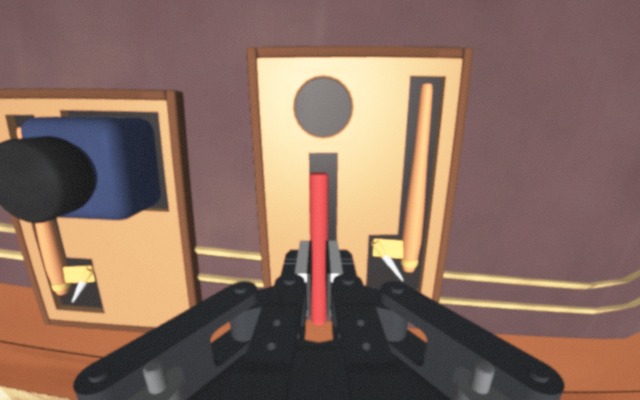

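drive_tool:
  deltas: "0.003 0.003 0.008 -0.3 0; 0.003 0.003 0.018 -0.3 0; 0.003 0.003 0.023 -0.3 0; 0.003 0.003 0.0255 -0.3 0; 0.003 0.003 0.0255 -0.3 0; 0.003 0.003 0.0255 -0.3 0"

```text
clock: 36.33
eef_pos: [590.0, 338.4, 14.8]
tool_rot: [3.141, -0.002, -3.026]
force: [-3.5, -1.5, 5.2]
width: 7.0
```

```bash
python3 - <<'E'
from h import *
s=st(); p=shot('wrist','w30')
E
```

```text
t 36.33 pos [590.  338.4  14.8] rot [ 3.1415e+00 -1.6000e-03 -3.0265e+00] w 7.0 F [-3.5 -1.5  5.2] j7 1.58
```

View pics/w30.png

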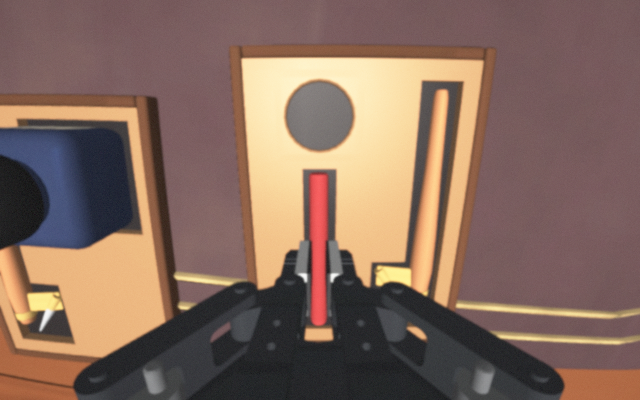

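drive_tool:
  deltas: "-0.001 0 -0.001 0 0; -0.001 0 -0.001 0 0.01; -0.001 0 -0.001 0 0.016; -0.001 0 -0.001 0 0.026; -0.001 0 -0.001 0 0.026; -0.001 0 -0.03 0 0.026; 0 0 -0.08 0 0.026; 0 0 -0.14 0 0.04; 0.03 0 -0.18 0 0.06; 0.06 0 -0.18 0 0.06; 0.06 0 -0.18 0 0.06"

```text
clock: 37.75
eef_pos: [528.8, 332.3, 195.0]
tool_rot: [3.14, -0.002, -3.025]
force: [0.4, 0.2, -0.2]
width: 59.8
```

```bash
python3 - <<'E'
from h import *
s=st(); p=shot('wrist','w31'); im=cv2.imread('pics/w31.png'); cv2.imwrite('pics/w31c.png',cv2.resize(im[120:340,170:470],None,fx=2.6,fy=2.6))
C=cloud(p); q=(567.8,357.4,.114); c,sn=np.cos(q[2]),np.sin(q[2])
X=(C[...,0]-q[0])*c+(C[...,1]-q[1])*sn; Y=-(C[...,0]-q[0])*sn+(C[...,1]-q[1])*c
red=sigR(p)>.5
for x in range(-30,75,8):
  m=red&(abs(X-x)<3)&(abs(Y+21)<12)&(C[...,2]<60)
  if m.sum(): print(x,m.sum(),np.round(np.percentile(C[m][:,2],[50,90]),1),round(Y[m].mean(),1))
m=red&(abs(Y+21)<12)&(C[...,2]<60); print(X[m].min(),X[m].max())
print('face',np.median(C[(abs(X)<20)&(abs(Y)<10)&(C[...,2]<100)][:,2]))
E
```

```text
t 37.75 pos [528.8 332.3 195. ] rot [ 3.1402e+00 -1.6000e-03 -3.0251e+00] w 59.8 F [ 0.4  0.2 -0.2] j7 1.48
-22 38 [17.1 18.6] -21.2
-14 37 [17.1 18.2] -20.9
-6 39 [17.  18.1] -21.2
2 36 [16.9 18. ] -21.0
10 36 [16.9 18.2] -20.7
18 37 [16.8 18. ] -21.1
26 29 [17.2 18.2] -21.5
34 32 [16.7 18. ] -21.5
42 32 [16.8 18.1] -21.2
50 31 [16.9 18. ] -21.3
58 31 [17.  18.3] -21.3
66 16 [16.7 18.2] -21.4
74 3 [6.9 7.9] -21.4
-25.321050306061263 73.45371975913727
face 10.730700404533138
```

View pics/w31c.png

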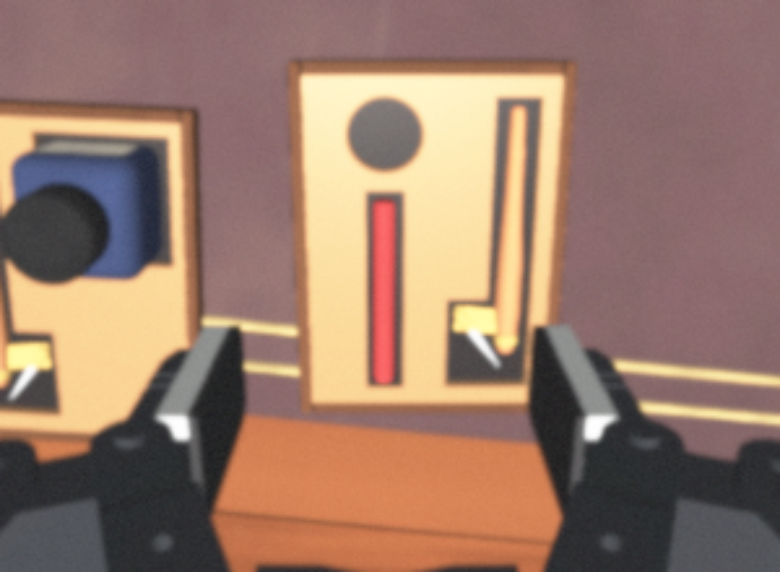

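drive_tool:
  deltas: "0.025 -0.042 -0.01 4 0.06; 0.05 -0.084 -0.02 8 0.06; 0.075 -0.126 -0.03 13 0.06; 0.1 -0.168 -0.03 18 0.06; 0.124 -0.21 -0.03 23 0.06; 0.13 -0.262 -0.03 28 0.06; 0.136 -0.314 -0.03 33 0.06; 0.142 -0.366 -0.03 38 0.06; 0.148 -0.418 -0.03 43 0.06; 0.154 -0.468 -0.03 48 0.06; 0.16 -0.52 -0.03 52 0.06; 0.167 -0.58 -0.03 55 0.06"

```text
clock: 39.3
eef_pos: [432.4, -265.9, 224.0]
tool_rot: [-3.141, 0.0, 2.296]
force: [1.6, 0.1, -0.1]
width: 60.2
```

drive_tool:
  deltas: "-0.02 -0.05 0 0 0.06; -0.04 -0.1 0 0 0.06; -0.04 -0.1 0 0 0.06; -0.04 -0.1 0 0 0.06"

```text
clock: 39.8
eef_pos: [383.6, -360.4, 223.9]
tool_rot: [-3.141, -0.0, 2.296]
force: [-0.2, 0.3, -0.3]
width: 59.7
```

```bash
cat > seal.py <<'E'
from h import *
import sys
s=st(); p=shot('wrist',sys.argv[1]); C=cloud(p)
for r in models.landmark_of(p,'wax_seal_mid')[:2]: print(r, onz(p,[r['point']],35))
m=np.hypot(C[...,0]-448,C[...,1]+417)<45
a=m&(C[...,2]>6)&(C[...,2]<80); n,l,stt,c=cv2.connectedComponentsWithStats(a.astype(np.uint8)); i=1+stt[1:,4].argmax(); P=C[l==i]
print('n',len(P),P[:,2].max())
o=np.array(p['extrinsics'])[:3,3]; cx,cy=None,None
# fit vertical axis: the surface of revolution seen: handle band 45..60 circle fit, die band 3..18
from scipy.optimize import least_squares
for lo,hi,r in ((48,68,None),(42,60,14),(6,17,12)):
    Q=P[(P[:,2]>lo)&(P[:,2]<hi)]
    if len(Q)<10: continue
    if r is None: print('top mean',Q.mean(0)); continue
    f=least_squares(lambda x:np.hypot(Q[:,0]-x[0],Q[:,1]-x[1])-x[2],[*Q.mean(0)[:2],r],loss='soft_l1'); print(lo,hi,len(Q),f.x, Q.mean(0))
E
python3 seal.py w32
```

```text
t 39.8 pos [ 383.6 -360.4  223.9] rot [-3.1414e+00 -5.0000e-04  2.2958e+00] w 59.7 F [-0.2  0.3 -0.3] j7 1.97
{'point': [323.3, 254.6], 'score': 0.87} [[ 452.90801288 -428.71958741   35.        ]]
{'point': [451.6, 201.4], 'score': 0.75} [[ 523.6185686  -269.12623591   35.        ]]
n 584 69.69949419900598
top mean [ 444.93025032 -422.27853994   59.23394033]
42 60 228 [ 447.94335995 -425.64963268   12.00874709] [ 442.94357083 -419.85401465   52.49547215]
6 17 119 [ 448.57475746 -426.32651459   10.38951966] [ 443.54879949 -420.95484457   11.70567858]
```

View pics/w32.png

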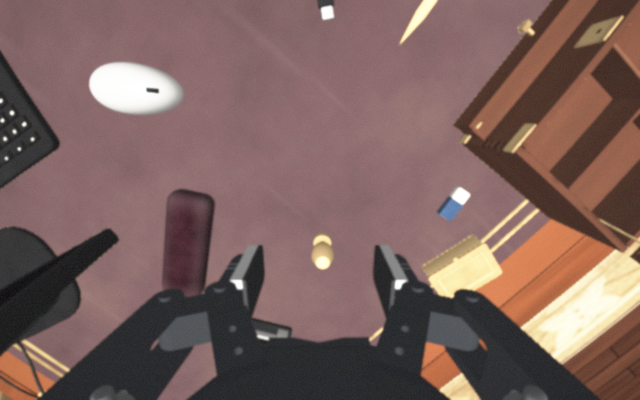

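```bash
python3 - <<'E'
from h import *
s=st(); delta(s,[448.4,-426.2,130],2.4)
t=imaging.get_image('top'); C=cloud(t); m=(C[...,2]>90)&(C[...,1]<-350)&(C[...,0]>300)&(C[...,0]<600); print(np.percentile(C[m],[1,50,99],axis=0).round() if m.any() else None)
E
```

```text
t 39.9 pos [ 384.4 -359.   223.9] rot [ 3.1413e+00 -8.0000e-04  2.2987e+00] w 59.9 F [ 0.2  0.5 -1.1] j7 1.97
tool d (mm): [-92.7   3.1  93.9] turn -5.8
[[ 344. -845.   91.]
 [ 435. -406.  585.]
 [ 575. -351.  637.]]
```

drive_tool:
  deltas: "-0.046 0.0015 0.03 0 0.06; -0.0925 0.003 0.07 0 0.06; -0.0925 0.003 0.094 0 0.06; -0.0925 0.003 0.094 0 0.06; -0.0925 0.003 0.094 0 0.06"

```text
clock: 40.58
eef_pos: [447.7, -426.9, 131.3]
tool_rot: [3.142, 0.001, 2.298]
force: [0.3, -0.7, 0.4]
width: 59.9
```

```bash
python3 seal.py w33
```

```text
t 40.58 pos [ 447.7 -426.9  131.3] rot [3.1416e+00 1.1000e-03 2.2977e+00] w 59.9 F [ 0.3 -0.7  0.4] j7 2.02
n 1043 70.15894892689579
top mean [ 445.64051461 -422.9971247    59.69434336]
42 60 421 [ 448.1760818  -425.77970683   11.99840796] [ 443.72933025 -420.84079784   53.32939269]
6 17 128 [ 449.08370127 -426.90338617   11.76615916] [ 442.72627971 -419.74628945   11.0860776 ]
```

View pics/w33.png

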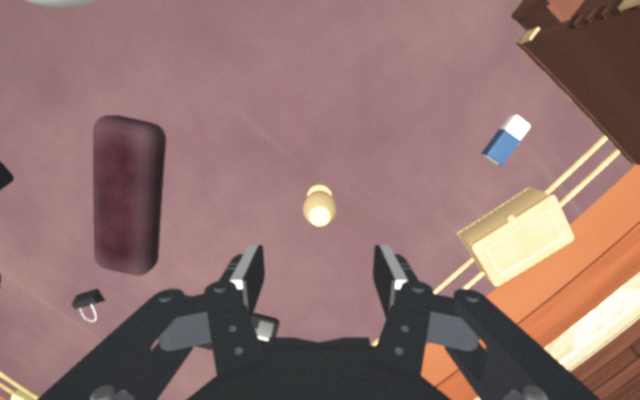

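drive_tool:
  deltas: "0 0.001 0.04 0 0.06; 0 0.001 0.08 0 0.06; 0 0.001 0.105 0 0.06; 0 0.001 0.116 0 0.06; 0 0.001 0.116 0 0.06; 0 0.001 0.116 0 0.04; 0 0.001 0.116 0 0.025; 0 0.001 0.116 0 0.01; 0 0.001 0.116 0 0; 0 0.001 0.116 0 0; 0 0.001 0.116 0 0"

```text
clock: 42.05
eef_pos: [448.8, -427.1, 15.7]
tool_rot: [3.141, 0.002, 2.297]
force: [0.6, 1.2, 6.7]
width: 25.0
```

```bash
python3 - <<'E'
from h import *
s=st(); p=shot('wrist','w34')
E
```

```text
t 42.05 pos [ 448.8 -427.1   15.7] rot [3.1408e+00 2.1000e-03 2.2968e+00] w 25.0 F [0.6 1.2 6.7] j7 2.12
```

View pics/w34.png

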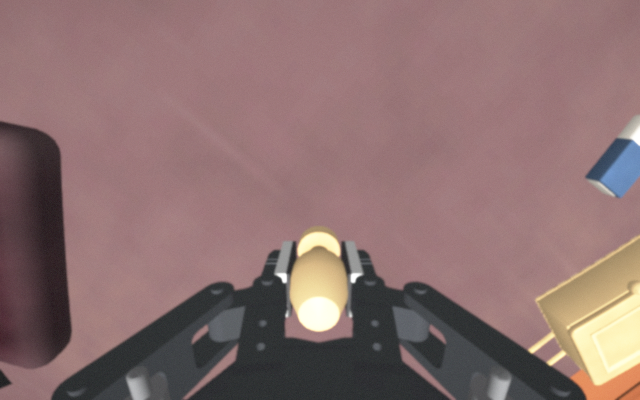

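drive_tool:
  deltas: "0 0 -0.02 0 0; 0 0 -0.06 0 0; 0 0 -0.11 0 0; 0 0 -0.15 0 0; 0 0 -0.18 0 0; 0 0 -0.18 0 0"

```text
clock: 42.85
eef_pos: [448.5, -427.9, 197.6]
tool_rot: [3.141, 0.006, 2.297]
force: [-1.0, -0.5, -0.9]
width: 24.9
```

```bash
python3 - <<'E'
from h import *
s=st(); p=shot('wrist','w35'); shot('side','s35')
im=cv2.imread('pics/s35.png'); cv2.imwrite('pics/s35c.png',cv2.resize(im[100:330,220:420],None,fx=3,fy=2.6))
for T in ([430,-300,195],[430,-150,195],[430,120,195],[480,320,195]): delta(s,T,.114+np.pi)
E
```

```text
t 42.85 pos [ 448.5 -427.9  197.6] rot [3.1413 0.0056 2.2965] w 24.9 F [-1.  -0.5 -0.9] j7 1.97
tool d (mm): [108.   71.    2.6] turn -55.0
tool d (mm): [220.2 170.6   2.6] turn -55.0
tool d (mm): [422.2 349.8   2.6] turn -55.0
tool d (mm): [538.6 519.9   2.6] turn -55.0
```

View pics/w35.png

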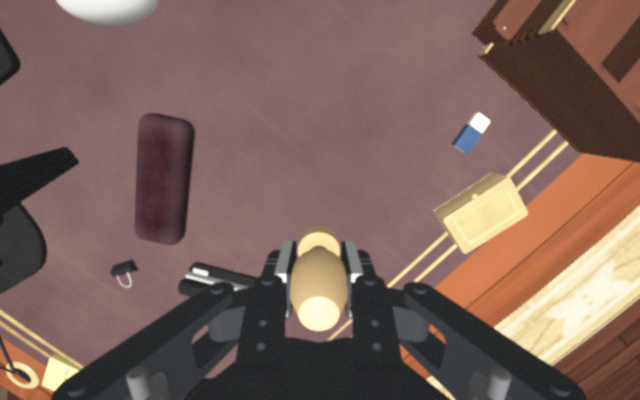

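View pics/s35c.png

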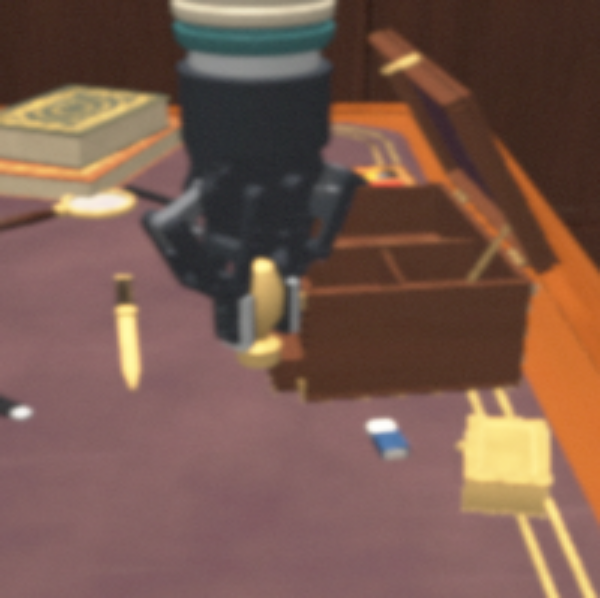

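drive_tool:
  deltas: "0.036 0.024 0 -3 0; 0.072 0.047 0 -7 0; 0.108 0.071 0 -12 0; 0.145 0.104 0 -17 0; 0.183 0.138 0 -22 0; 0.22 0.171 0 -27 0; 0.254 0.201 0 -32 0; 0.29 0.233 0 -37 0; 0.326 0.264 0 -42 0; 0.362 0.296 0 -47 0; 0.395 0.326 0 -51 0; 0.422 0.35 0 -55 0"

```text
clock: 44.45
eef_pos: [428.2, 123.2, 193.2]
tool_rot: [-3.141, -0.003, -3.023]
force: [0.9, 0.2, -1.4]
width: 24.8
```

```bash
python3 - <<'E'
from h import *
s=st()
for T in ([480,300,195],[515.5,330.3,60]): delta(s,T,.114+np.pi)
E
```

```text
t 44.45 pos [428.2 123.2 193.2] rot [-3.1410e+00 -2.6000e-03 -3.0227e+00] w 24.8 F [ 0.9  0.2 -1.4] j7 1.78
tool d (mm): [-72.4 169.4  -1.8] turn 0.3
tool d (mm): [-111.2  195.3  133.2] turn 0.3
```

drive_tool:
  deltas: "-0.018 0.042 0 0 0; -0.036 0.085 0 0 0; -0.054 0.127 0 0 0; -0.073 0.165 0 0 0; -0.092 0.182 0.02 0.3 0; -0.111 0.195 0.05 0.3 0; -0.111 0.195 0.09 0.3 0; -0.111 0.195 0.125 0.3 0; -0.111 0.195 0.135 0.3 0; -0.111 0.195 0.135 0.3 0; -0.111 0.195 0.135 0.3 0"

```text
clock: 45.82
eef_pos: [518.3, 328.2, 60.6]
tool_rot: [3.141, 0.002, -3.032]
force: [0.4, -0.2, -1.4]
width: 24.7
```

```bash
python3 - <<'E'
from h import *
s=st(); p=shot('wrist','w36')
delta(s,[515.5,330.3,23],.114+np.pi); print(fit_tray(p,'seal',(567.8,357.4,.114)))
E
```

```text
t 45.83 pos [518.3 328.2  60.6] rot [ 3.1408e+00  2.0000e-03 -3.0319e+00] w 24.7 F [ 0.4 -0.2 -1.4] j7 1.58
tool d (mm): [ 2.6  2.4 37.6] turn -0.2
(array([550.04320807, 377.66213631,   0.55234766]), np.float64(-48.348714773988775))
```

View pics/w36.png

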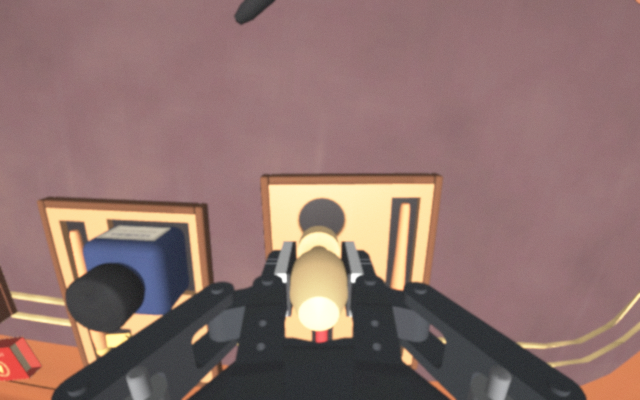

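drive_tool:
  deltas: "0.0026 0.0024 0.01 -0.2 0; 0.0026 0.0024 0.02 -0.2 0; 0.0026 0.0024 0.029 -0.2 0; 0.0026 0.0024 0.029 -0.2 0; 0.0026 0.0024 0.029 -0.2 0"

```text
clock: 46.5
eef_pos: [514.7, 329.9, 30.3]
tool_rot: [-3.141, 0.0, -3.028]
force: [0.8, -0.7, -1.7]
width: 25.0
```

```bash
python3 - <<'E'
from h import *
s=st(); p=shot('wrist','w37'); im=cv2.imread('pics/w37.png')
q=(567.8,357.4,.114)
outline(im,p,q,[(-55+17*np.cos(t),-21+17*np.sin(t)) for t in np.linspace(0,6.28,40)],12)
outline(im,p,q,[(-55+12*np.cos(t),-21+12*np.sin(t)) for t in np.linspace(0,6.28,40)],16,(255,0,255))
cv2.imwrite('pics/w37c.png',cv2.resize(im[170:320,240:420],None,fx=4,fy=4,interpolation=cv2.INTER_CUBIC))
delta(s,[515.5,330.3,22.5],.114+np.pi)
E
```

```text
t 46.5 pos [514.7 329.9  30.3] rot [-3.1415e+00  1.0000e-04 -3.0285e+00] w 25.0 F [ 0.8 -0.7 -1.7] j7 1.59
tool d (mm): [-0.8  0.3  7.8] turn -0.1
```

View pics/w37c.png

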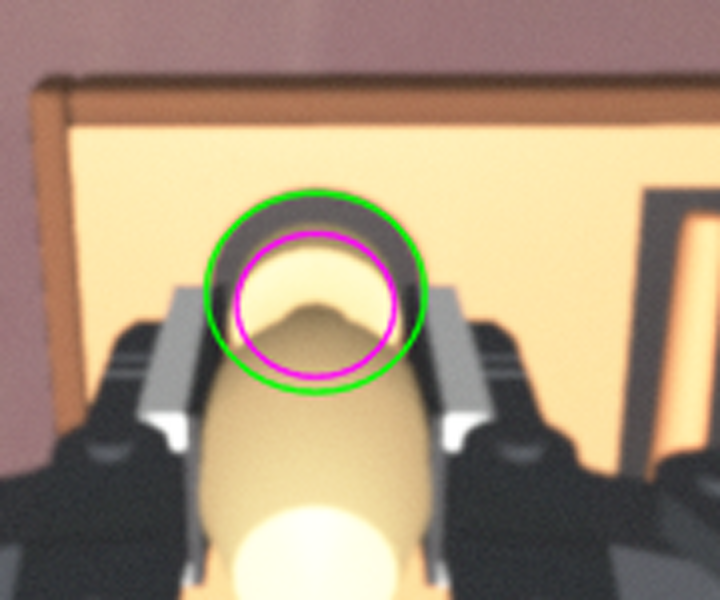

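drive_tool:
  deltas: "-0.0008 0 0.003 0 0; -0.0008 0 0.006 0 0; -0.0008 0 0.008 0 0; -0.0008 0 0.008 0 0; -0.0008 0 0.008 0 0"

```text
clock: 47.18
eef_pos: [515.4, 330.1, 22.3]
tool_rot: [3.142, 0.0, -3.028]
force: [-1.0, 0.5, -0.4]
width: 24.5
```

```bash
python3 - <<'E'
from h import *
s=st(); p=shot('wrist','w38'); im=cv2.imread('pics/w38.png')
cv2.imwrite('pics/w38c.png',cv2.resize(im[170:320,240:420],None,fx=4,fy=4,interpolation=cv2.INTER_CUBIC))
E
```

```text
t 47.17 pos [515.4 330.1  22.3] rot [ 3.1415e+00  1.0000e-04 -3.0283e+00] w 24.5 F [-1.   0.5 -0.4] j7 1.6
```

View pics/w38c.png

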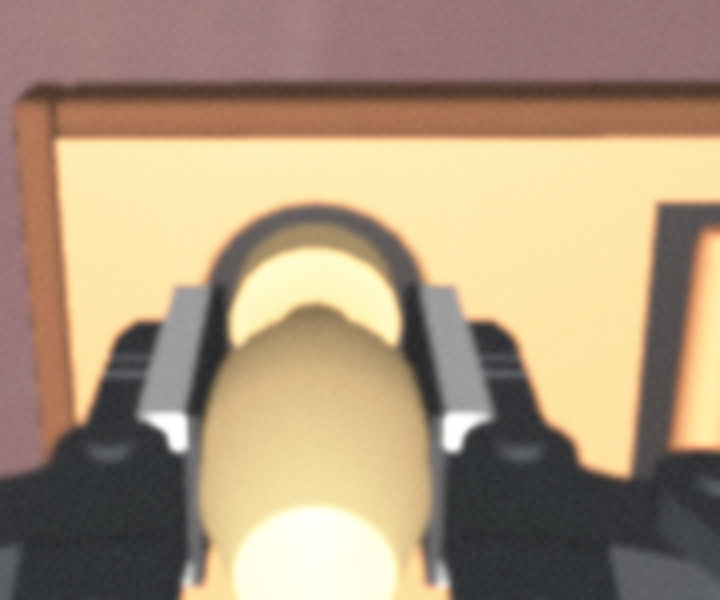

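Centred in the socket with the floor just reached; release slowly and retreat.

drive_tool:
  deltas: "0 0 0.0003 0 0.022; 0 0 0.0003 0 0.027; 0 0 0.0003 0 0.032; 0 0 0.0003 0 0.042; 0 0 0.0003 0 0.052; 0 0 0.0003 0 0.052; 0 0 -0.03 0 0.052; 0 0 -0.08 0 0.055; 0 0 -0.14 0 0.06; 0.03 0 -0.19 0 0.06; 0.06 -0.04 -0.2 0 0.06; 0.06 -0.04 -0.2 0 0.06"

```text
clock: 48.72
eef_pos: [458.8, 280.5, 223.8]
tool_rot: [3.141, -0.001, -3.032]
force: [0.1, 0.9, 0.8]
width: 60.2
```

```bash
python3 - <<'E'
from h import *
s=st(); p=shot('wrist','w39'); shot('top','t39'); im=cv2.imread('pics/w39.png'); 
cv2.imwrite('pics/w39c.png',cv2.resize(im[150:350,190:450],None,fx=3,fy=3))
C=cloud(p); m=(np.hypot(C[...,0]-515.5,C[...,1]-330.3)<30)&(C[...,2]>20)&(C[...,2]<120); print(m.sum(),C[m][:,2].max())
Q=C[m&(C[...,2]>48)&(C[...,2]<66)]
from scipy.optimize import least_squares
print(least_squares(lambda x:np.hypot(Q[:,0]-x[0],Q[:,1]-x[1])-12,Q.mean(0)[:2],loss='soft_l1').x, C[m][C[m][:,2]>70].mean(0))
E
```

```text
t 48.73 pos [458.8 280.5 223.8] rot [ 3.1412e+00 -7.0000e-04 -3.0320e+00] w 60.2 F [0.1 0.9 0.8] j7 1.49
497 75.36124552719446
[513.80516371 330.34586876] [513.26482425 330.31781149  72.05657853]
```

View pics/w39c.png

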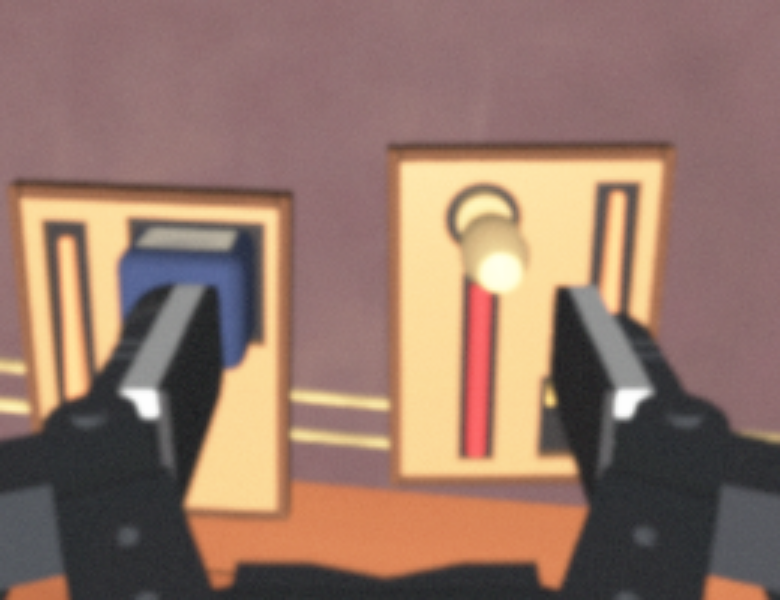

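View pics/t39.png

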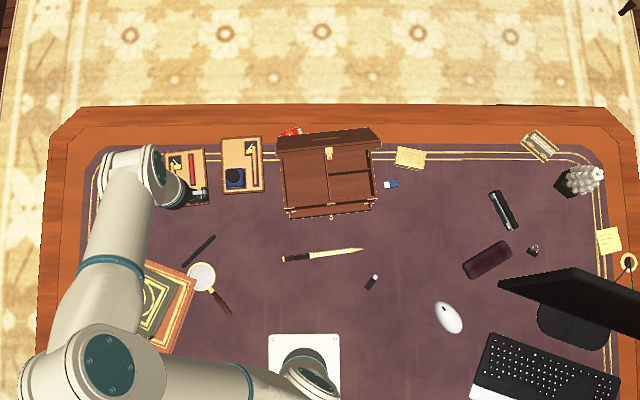

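drive_tool:
  deltas: "0.02 -0.04 -0.04 0 0.06; 0.03 -0.08 -0.08 0 0.06; 0.03 -0.12 -0.1 0 0.06; 0.03 -0.12 -0.1 0 0.06; 0.03 -0.12 -0.1 0 0.06"

```text
clock: 49.45
eef_pos: [444.1, 162.2, 321.7]
tool_rot: [3.141, -0.001, -3.027]
force: [-0.8, 1.3, -0.7]
width: 60.0
```

```bash
python3 - <<'E'
from h import *
s=st(); p=shot('wrist','w40'); t=shot('top','t40'); im=cv2.imread('pics/t40.png'); 
cv2.imwrite('pics/t40c.png',cv2.resize(im[130:280,150:290],None,fx=4,fy=4,interpolation=cv2.INTER_CUBIC))
E
```

```text
t 49.45 pos [444.1 162.2 321.7] rot [ 3.1414e+00 -6.0000e-04 -3.0271e+00] w 60.0 F [-0.8  1.3 -0.7] j7 1.57
```

View pics/w40.png

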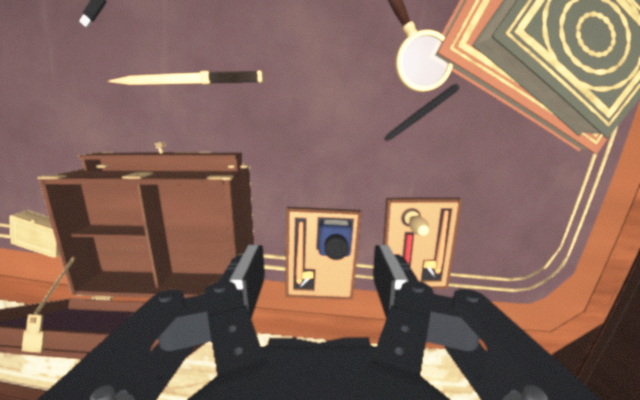

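View pics/t40c.png

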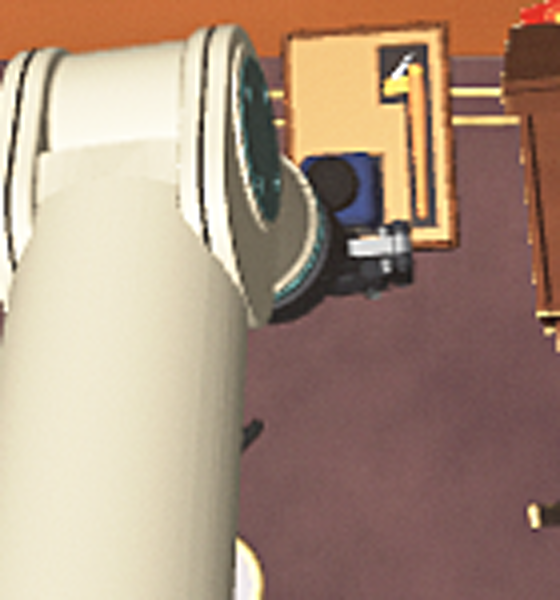

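Both trays are complete, and the fountain pen and eraser are where they were. Handing in.

```bash
python3 -c "
from cell import ctrl
print(ctrl.finish_job())"
```

```text
the job is handed in; nothing more can be done
None
```

Both gift sets are made up and the job was handed in at about 49.5 s of the 149 s allowed. The report gave no verdict.

- **Ink tray:** the right-hand pen lies in its groove with flange and nib in the pocket. The ink bottle stands upright in the square well, its cap about 6 mm higher than on the desk, which matches the well floor. It was never tipped.
- **Seal tray:** the left-hand pen, the wax stick and the brass seal are each in their recess. The wax lies level, and the seal stands upright.
- **Not moved:** the fountain pen and the eraser look to be where they started in the overhead pictures. I judged that by eye and did not measure it.

- **Left pen:** it sits about 3 mm toward the tail end of its groove. Depth readings along it match those of the right pen, so I judged it fully seated.
- **Contact forces:** setting down the left pen pushed back with about 12 N and the wax with about 6 N. I took both as touching the floor of the recess; these were the highest push-backs I saw in the readings.
- **Failed or odd checks:** a few tray fits failed while the arm or a held item blocked the view, so I used the clear views, which agreed within about 1–2 mm. The depth camera reads about 2 mm low on raised surfaces, and I allowed for that in the height checks. On the seal the readings ran from 72 to 75 mm, against an expected top of 76 mm.

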